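Pack the desk kit on the parcel scale and log its weight

ROBOT

A 7-joint arm with a two-finger parallel gripper is mounted at the origin on the work surface. World frame = base frame: x ahead of the robot, y to its left, z up, the work surface at z = 0. Lengths are in m, angles in rad, forces in N, time in s.
With the tool pointing down it reaches from about 0.425 to 1.025 m from the base axis. Payload 3.6 kg.
Tool frame: the origin (TCP) lies between the finger pads; the fingertips stand ahead of it and the grasp point (between the pads) lies 11 mm behind it (arm.finger_overhang is the z of the fingertips in the tool frame, in m); z points along the fingers, y is the line along which they close (so a half turn about z gives the same grasp; the last joint's range is limited). The gripper opens to 85 mm and grips with 20 to 120 N. Pads are 22 mm wide; open, the fingers measure 114 mm over their backs; the gripper's body (76 mm by 85 mm) begins 54 mm behind the grasp point. The pads swing forward as they close: fully open they stand 13 mm farther back than shut.
Start: joints at [1.077, 0.591, 0.048, 1.609, -0.033, 0.943, -0.034], TCP at [0.283, -0.668, 0.214] pointing down, gripper open.
Joint ranges: [-2.69, 2.69], [-0.47, 2.24], [-1.27, 1.36], [0.19, 2.51], [-1.53, 4.68], [0.08, 2.07], [-3.09, 3.09]. Speed limits (rad/s): [2.57, 2.57, 3.14, 3.14, 3.14, 3.14, 3.14].

INTERFACE

Orientations are given as a 3x3 rotation matrix whose columns are the frame's x, y, z axes.
In Python, from plant import arm gives the robot as it stands.
- The arm moves only by the shell command python3 -m pendant 'ROWS' [FORCE]. ROWS is JSON, a list of rows, each a list of 7 numbers: the shift along the tool's x, y, z in units of 100 mm (1.0 is 100 mm), then the turn, a rotation vector about the tool's x, y, z in units of pi rad (1.0 is pi rad), then the opening, from -1 (shut) to 1 (fully open). In form: [[dx, dy, dz, wx, wy, wz, hand], ...]. A call has exactly 10 rows; each row shifts and turns the commanded pose from where the row before left it, along the tool's axes as they then stand; what a row does not reach is not made up. A row lasts 1/10 s, in which the tool goes at most 50 mm and 8.59 degrees, less where a joint would pass 70% of its speed; a pose out of reach is approached as far as the arm can. A call with a number of a shift or a turn outside -1 to 1 is refused whole. A call with a gripper value outside its range is refused whole. The fingers move at their own pace and stop on an object; FORCE is the grip in N (left out, the last holds). Time passes only in rows, so rows that do not move let the fingers close, or fill a call up. It gives the time, the measured TCP pose, the force, the opening and the grip force at its end, in the units of the state.
- arm.get_obs(): the state, without advancing time (a new reading comes with each control period).
- arm.get_image(name): name is "side" or "top" or "wrist"; returns (picture, depth): 480x640x3 uint8, red, green, blue; 480x640 float32, m along the optical axis (not along the pixel's ray), 0 where there is no reading.
- arm.calibration(name): a dict with "K" (3x3 intrinsics, pixels), "xyz" and "orientation" of the camera in the world. Camera axes: x right, y down, z forward; pixel columns grow to the right and rows downward; lengths in m; the calibration is good to about 2 mm. A picture is of the moment at which its call begins: read the wrist's pose just before it. calibration takes no time and is no camera call; for the wrist camera it gives the pose at the moment of the call.
- arm.job_done(): hands the job in; it is judged then, once.
Trained networks look in the newest picture that a camera, given by its name, has taken for a name from the list of things; names that differ only in an ending like _2 or _b are one class to them, and where a whole thing is asked for, a point or a joint stands for the part that bears it (a point fixed in the world has none). Each returns a list of dicts, best first, with "p" (0 to 1); they miss things now and then, are a little off and sometimes report something else, mostly with a low value. They report only what shows in the picture. A call takes as long as a camera call.
- arm.find_in(query, camera): "position" ([column, row] in pixels, amid what is visible of it).
- arm.tip_of(query, camera): "position" ([column, row] in pixels: a listed point, or the origin of a listed thing).
The state is a dict: "clock": time; "qpos": joint angles; "qd": joint speeds; "joint_torque": joint torques, N m; "tool_pos": TCP position; "tool_rot": TCP orientation; "contact_force": force on the tool from outside, world axes, zero at the start; "ft_torque": the same for the moment, N m; "width": finger opening in m; "grip_force": force on a finger pad.
Only numpy, scipy, OpenCV 4.12 (cv2) and the standard library are available. Lean on these libraries where they do the work, as an engineer would, in place of code of your own. Each camera call takes 0.05 s, during which the arm holds its last target. There are 200 camera calls.

TASK

Pack the stapler, the canister, the pen cup and the loudspeaker side by side into the cardboard tray on the parcel scale, each upright and resting flat on the tray's floor; set them down, do not drop them. When all four are in, press the white membrane key on the scale's console until it registers, to log the weight. Leave the mug, the tape dispenser and the blue planner where they stand.

Things in the scene. Friction and masses are not known exactly. Their poses are not given: they have to be found in the camera images.
- tray_floor (a point): Centre of the inner floor of the open cardboard tray, which is fixed on the platform of a parcel scale (it does not move). The floor lies 40 mm above the desk. Inside, the tray measures 120 mm along x by 180 mm along y; its walls are 4 mm thick and rise 36 mm above the inner floor (so 76 mm above the desk); z up. The scale's steel platform below is 160 x 220 mm, its top 35 mm above the desk.
- stapler: Black desk stapler standing on its base: 170 mm long (x), 46 mm wide (y), 62 mm high. Origin: centre of the underside of its base, z up. The upper arm, 30 mm wide and 166 mm long, runs along x from 42 to 62 mm above the underside and is rigid: hold it there. 0.25 to 0.5 kg.
- canister: Closed aluminium canister, a cylinder 62 mm in diameter and 96 mm high, standing. Origin: centre of its underside, z along its axis, up. 0.2 to 0.45 kg.
- pencup: Empty rectangular pen cup of dark sheet steel, open at the top: 54 mm along x, 64 mm along y, 104 mm high, walls 3 mm, rigid. Origin: centre of its underside, z up. 0.12 to 0.26 kg.
- speaker: Small black desk loudspeaker, a solid upright box: 54 mm along x, 66 mm along y, 120 mm high, two round grey driver discs on its -x face. Origin: centre of its underside, z up. 0.24 to 0.5 kg.
- console: Flat grey control console of the scale, fixed to the desk: 100 mm along x, 130 mm along y, 26 mm high, with a blank dark display in its +x half and one white key in its -x half. Origin: centre of its underside, z up.
- key: The console's white membrane key, 32 mm along x by 56 mm along y. Origin: centre of its top face, 29 mm above the desk, z up. Pressed straight down it yields only about 1.5 mm, some 5 N at the end of that; it registers when a finger presses it with over 4 N for a tenth of a second.
- mug: Bystander: white mug, 80 mm in diameter, 92 mm high, handle towards its +y (reaching about 80 mm from the axis). Origin: centre of its underside.
- dispenser: Bystander: grey tape dispenser, 52 mm along x by 130 mm along y, the roll's top 80 mm high. Origin: centre of its underside.
- planner: Bystander: thick blue pocket planner (a small book) lying flat, 94 mm along x by 154 mm along y, 30 mm high. Origin: centre of its underside.

How it is judged:
By the outcome, as a careful person would: the job done as asked, in the order asked, and still so for the second after the job is handed in, with the robot touching nothing.
It also fails if it takes over 72 s, if anything falls off the work surface, if the arm or the gripper's body presses on something with over 40 N, if the wrist force passes 120 N, or if a joint passes its speed limit or range.

## Working session

There is one attempt and no reset: what is moved stays moved. The work goes in short steps, Python scripts to look and compute and a shell command to move; the robot and the scene stay as the last step left them, time stands still between calls to the robot, and variables do not carry over. Pictures are saved under pics/ and viewed, at most 10 in all, crops included, and the job is handed in when it is done.

```bash
ls; mkdir -p pics; cat > h.py <<'E'
import numpy as np, cv2
from plant import arm
def save(n,p): cv2.imwrite(p,cv2.cvtColor(n,cv2.COLOR_RGB2BGR))
def cloud(cam,d):
    c=arm.calibration(cam) if isinstance(cam,str) else cam
    K=np.array(c["K"]);R=np.array(c["orientation"]);t=np.array(c["xyz"])
    v,u=np.mgrid[:480,:640]
    P=np.stack([(u-K[0,2])/K[0,0]*d,(v-K[1,2])/K[1,1]*d,d],-1)
    return P@R.T+t
E
python3 - <<'E'
from h import *
o=arm.get_obs();print(o["clock"],o["tool_pos"],o["tool_rot"],o["width"],arm.finger_overhang)
for c in("top","side"):
    im,d=arm.get_image(c);save(im,f"pics/{c}0.png");W=cloud(c,d);np.save(c+".npy",W)
    print(c,arm.calibration(c)["xyz"])
    for n in["tray_floor","stapler","canister","pencup","speaker","console","key","mug","dispenser","planner"]:
        for f in(arm.find_in,arm.tip_of):
            if n=="tray_floor" and f==arm.find_in: continue
            try:
                r=f(n,c)
                for q in r[:1]:
                    u,v=map(int,np.round(q["position"]));print(n,f.__name__,round(q["p"],2),(u,v),W[min(v,479),min(u,639)].round(3))
            except Exception as e: print(n,e)
print(arm.get_obs()["clock"])
E
```

```text
pics
0.0 [ 0.28252556 -0.66676071  0.21325401] [[ 9.20719275e-01  3.90224356e-01 -9.84294282e-04]
 [ 3.90225573e-01 -9.20717186e-01  1.96605765e-03]
 [-1.39053081e-04 -2.19428397e-03 -9.99997583e-01]] 0.08535240469473708 0.008
top [0.51634962 0.01429454 0.99956178]
tray_floor call 0.67 (314, 223) [0.592 0.009 0.039]
stapler call 0.81 (463, 220) [ 0.599 -0.31   0.063]
stapler call 0.95 (459, 220) [ 0.602 -0.313  0.03 ]
canister call 0.71 (177, 225) [0.581 0.29  0.095]
canister call 0.68 (188, 227) [0.579 0.273 0.075]
pencup call 0.6 (133, 295) [0.43  0.412 0.002]
pencup call 0.66 (144, 292) [0.443 0.358 0.081]
speaker call 0.83 (420, 309) [ 0.416 -0.201  0.125]
speaker call 0.81 (411, 304) [ 0.425 -0.186  0.114]
console call 0.59 (223, 300) [0.423 0.206 0.028]
console call 0.84 (223, 302) [0.418 0.207 0.026]
key call 0.72 (225, 314) [0.392 0.201 0.028]
key call 0.64 (225, 312) [0.397 0.201 0.031]
mug call 0.68 (511, 292) [ 0.442 -0.437  0.006]
mug call 0.98 (500, 287) [ 0.458 -0.378  0.085]
dispenser call 0.97 (326, 311) [ 0.405 -0.017  0.071]
dispenser call 0.6 (325, 311) [ 0.405 -0.
[... 386 characters left out ...]
559 0.315 0.04 ]
pencup call 0.96 (203, 412) [0.468 0.384 0.008]
pencup call 0.79 (207, 427) [0.404 0.408 0.075]
speaker call 0.72 (305, 371) [0.392 0.215 0.029]
speaker call 0.56 (434, 257) [ 0.393 -0.183  0.041]
console call 0.33 (380, 303) [0.026 0.538 0.768]
console call 0.79 (297, 371) [0.026 0.538 0.768]
key call 0.56 (306, 368) [0.395 0.209 0.029]
key call 0.65 (306, 369) [0.393 0.211 0.03 ]
mug call 0.89 (470, 200) [ 0.432 -0.383  0.071]
mug call 0.72 (467, 213) [ 0.431 -0.382  0.032]
dispenser call 0.62 (380, 301) [0.386 0.016 0.061]
dispenser call 0.9 (380, 309) [0.387 0.011 0.032]
planner call 0.77 (244, 231) [0.772 0.05  0.033]
planner call 0.89 (248, 235) [0.753 0.053 0.034]
2.0
```

View top.

View pics/top0.png

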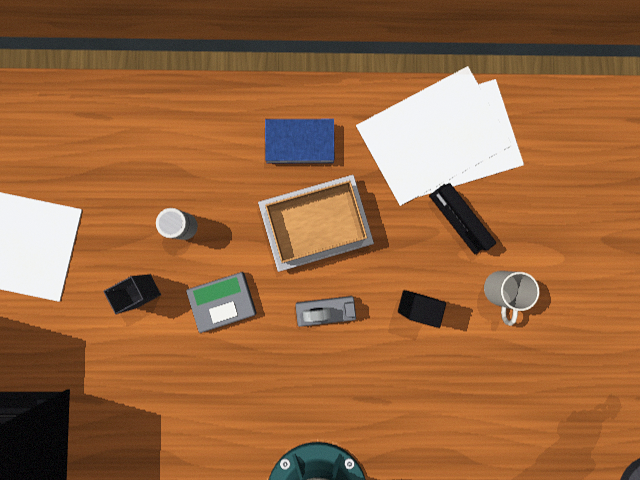

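```bash
python3 - <<'E'
from h import *
# merge clouds, crop by object height bands, min-area rect of points
T=np.load("top.npy").reshape(-1,3);S=np.load("side.npy").reshape(-1,3)
box={"stapler":(.602,-.313,.12,.052,.070),"staplerall":(.602,-.313,.12,.015,.070),"canister":(.565,.285,.06,.088,.105),"pencup":(.43,.37,.07,.097,.112),"speaker":(.42,-.19,.07,.113,.128),
"console":(.42,.207,.085,.015,.036),"mug":(.45,-.39,.1,.08,.1),"disp":(.4,0,.09,.03,.09),"planner":(.77,.037,.11,.022,.038),"tray":(.592,.009,.12,.069,.081)}
for n,(x,y,r,a,b) in box.items():
    for nm,P in(("T",T),("S",S)):
        m=(abs(P[:,0]-x)<r)&(abs(P[:,1]-y)<r)&(P[:,2]>a)&(P[:,2]<b);Q=P[m]
        if len(Q)<10: print(n,nm,len(Q));continue
        (c,s,an)=cv2.minAreaRect(Q[:,:2].astype(np.float32)*1000)
        print(n,nm,len(Q),"c",np.round(c),"s",np.round(s),"ang",round(an,1),"zmed",np.median(Q[:,2]).round(4))
E
```

```text
stapler T 1153 c [ 573. -346.] s [249.  32.] ang 37.6 zmed 0.0621
stapler S 631 c [ 573. -346.] s [248.  36.] ang 38.3 zmed 0.0622
staplerall T 1346 c [ 573. -346.] s [249.  33.] ang 37.0 zmed 0.0618
staplerall S 1126 c [ 573. -345.] s [249.  37.] ang 37.7 zmed 0.0554
canister T 731 c [585. 303.] s [60. 61.] ang 15.2 zmed 0.0965
canister S 799 c [586. 304.] s [61. 62.] ang 7.1 zmed 0.0974
pencup T 255 c [439. 391.] s [54. 65.] ang 28.8 zmed 0.1031
pencup S 522 c [440. 392.] s [55. 66.] ang 28.5 zmed 0.1036
speaker T 895 c [ 412. -217.] s [67. 54.] ang 75.1 zmed 0.1203
speaker S 557 c [ 412. -215.] s [67. 57.] ang 72.9 zmed 0.1208
console T 2738 c [417. 213.] s [100. 132.] ang 18.1 zmed 0.0268
console S 3529 c [418. 214.] s [101. 131.] ang 17.4 zmed 0.0274
mug T 423 c [ 449. -415.] s [79. 83.] ang 39.6 zmed 0.0906
mug S 377 c [ 447. -413.] s [80. 87.] ang 42.2 zmed 0.0881
disp T 514 c [419.  15.] s [192.  78.] ang 65.6 zmed 0.0653
disp S 717 c [418.  16.] s [193.  81.] ang 65.7 zmed 0.0545
planner T 3113 c [743.  24.] s [167. 191.] ang 0.5 zmed 0.0307
planner S 1743 c [780.  43.] s [ 99. 156.] ang 0.3 zmed 0.0312
tray T 614 c [593.   6.] s [128. 188.] ang 16.6 zmed 0.0759
tray S 789 c [594.   5.] s [130. 193.] ang 16.4 zmed 0.0752
```

```bash
cat >> h.py <<'E'
def go(x,y,z,pinch):
    """pinch: yaw (deg) of tool-y line. prints turn, then shift in turned tool axes, units of moves"""
    o=arm.get_obs();p=np.array(o["tool_pos"]);R=np.array(o["tool_rot"])
    cur=np.degrees(np.arctan2(R[1,1],R[0,1]))
    best=None
    d=(pinch-cur+90)%180-90
    print("t",round(o["clock"],2),"p",p.round(4),"pinch",round(cur,2),"q7",round(o["qpos"][6],2),"w",round(o["width"],4),"gf",round(float(np.max(o["grip_force"])),1),"F",np.round(o["contact_force"],1),"tilt",R[:2,2].round(4))
    a=np.radians(cur+d);ty=np.array([np.cos(a),np.sin(a)]);tx=np.array([-ty[1],ty[0]])
    D=np.array([x,y])-p[:2]
    print("  turn total wz",round(-d/180,4),"| dx,dy,dz",(np.array([D@tx,D@ty,p[2]-z])*10).round(3))
E
python3 - <<'E'
from h import *
T=np.load("top.npy").reshape(-1,3);S=np.load("side.npy").reshape(-1,3);P=np.r_[T,S]
box={"stapler":(.602,-.313,.08,.052,.070),"pencup":(.44,.391,.06,.097,.112),"speaker":(.412,-.215,.06,.113,.128),"tray":(.592,.009,.12,.069,.081)}
for n,(x,y,r,a,b) in box.items():
  for P in(T,S):
    m=(abs(P[:,0]-x)<r)&(abs(P[:,1]-y)<r)&(P[:,2]>a)&(P[:,2]<b);Q=P[m]
    rc=cv2.minAreaRect(Q[:,:2].astype(np.float32)*1000);b4=cv2.boxPoints(rc)
    e=b4[1]-b4[0];f=b4[2]-b4[1]
    print(n,np.round(rc[0],1),[(round(float(np.hypot(*v)),1),round(float(np.degrees(np.arctan2(v[1],v[0]))%180),1)) for v in(e,f)])
# key
for c in("top","side"):
    im=cv2.imread(f"pics/{c}0.png").astype(int);W=np.load(c+".npy")
    m=(abs(W[...,0]-.41)<.06)&(abs(W[...,1]-.21)<.07)&(W[...,2]>.02)&(W[...,2]<.04)&(im.min(-1)>170)
    print("key",m.sum(),cv2.minAreaRect(W[m][:,:2].astype(np.float32)*1000),np.median(W[m][:,2]))
# stapler profile from side: z range vs. offset
go(.602,-.313,.2,-51)
E
```

```text
stapler [ 606.1 -320.7] [(32.2, 127.6), (166.1, 37.6)]
stapler [ 605.7 -320.3] [(35.6, 128.3), (164.7, 38.3)]
pencup [439. 391.] [(64.8, 118.8), (54.3, 28.8)]
pencup [440.4 391.9] [(65.5, 118.5), (55.2, 28.5)]
speaker [ 411.5 -217.2] [(53.9, 165.1), (67.2, 75.1)]
speaker [ 412.2 -214.9] [(57.2, 162.9), (67.3, 72.9)]
tray [592.8   5.8] [(188.4, 106.6), (128.3, 16.6)]
tray [593.8   5.2] [(192.9, 106.4), (129.7, 16.4)]
key 392 ((397.0299072265625, 206.71900939941406), (32.82350540161133, 56.4990119934082), 18.19882583618164) 0.029138405141982793
key 456 ((397.8686218261719, 207.1650848388672), (31.99898338317871, 55.28125), 17.917787551879883) 0.030193059725327653
t 2.0 p [ 0.2828 -0.6675  0.2144] pinch -67.03 q7 -0.03 w 0.0854 gf 0.0 F [-0.4 -0.1  0.9] tilt [-0. -0.]
  turn total wz -0.0891 | dx,dy,dz [ 4.711 -0.747  0.144]
```

```bash
python3 -m pendant '[[0,0,0,0,0,-0.0415,1],[0,0,0,0,0,-0.0415,1],[0.48,-0.08,0,0,0,0,1],[0.48,-0.08,0,0,0,0,1],[0.48,-0.08,0,0,0,0,1],[0.48,-0.08,0,0,0,0,1],[0.48,-0.08,0,0,0,0,1],[0.48,-0.08,0,0,0,0,1],[0.48,-0.08,0,0,0,0,1],[0.48,-0.08,0,0,0,0,0.4]]' 60
python3 -c "
from h import *
go(.606,-.3205,.05,-52)"
```

```text
clock: 3.0
tool_pos: [0.5478, -0.3797, 0.2147]
tool_rot: [[0.789, 0.614, 0.0], [0.614, -0.789, -0.0], [0.0, 0.001, -1.0]]
contact_force: [0.3, -0.5, 0.1]
width: 0.0731
grip_force: 0.0
t 3.0 p [ 0.5478 -0.3797  0.2147] pinch -52.1 q7 -0.4 w 0.0731 gf 0.0 F [ 0.3 -0.5  0.1] tilt [ 0.0004 -0.0004]
  turn total wz -0.0006 | dx,dy,dz [ 0.823 -0.108  1.647]
```

```bash
python3 -m pendant '[[0.42,-0.055,0,0,0,0,0.4],[0.41,-0.055,0.1,0,0,0,0.4],[0,0,0.3,0,0,0,0.4],[0,0,0.3,0,0,0,0.4],[0,0,0.3,0,0,0,0.4],[0,0,0.2,0,0,0,0.4],[0,0,0.1,0,0,0,0.4],[0,0,0,0,0,0,0.4],[0,0,0,0,0,0,0.4],[0,0,0,0,0,0,0.4]]'
python3 -c "
from h import *
go(.606,-.3205,.05,-52)
im,d=arm.get_image('wrist');save(im,'pics/w1.png');W=cloud('wrist',d);np.save('w1.npy',W)
m=(W[...,2]>.056)&(W[...,2]<.068)&(abs(W[...,0]-.6)<.12)&(abs(W[...,1]+.32)<.12);print(m.sum(),cv2.minAreaRect(W[m][:,:2].astype(np.float32)*1000))"
```

```text
clock: 4.0
tool_pos: [0.6064, -0.3221, 0.086]
tool_rot: [[0.789, 0.614, 0.003], [0.614, -0.789, -0.001], [0.001, 0.003, -1.0]]
contact_force: [0.4, 0.7, 0.2]
width: 0.0598
grip_force: 0.0
t 4.0 p [ 0.6064 -0.3221  0.086 ] pinch -52.1 q7 -0.53 w 0.0598 gf 0.0 F [0.4 0.7 0.2] tilt [ 0.0027 -0.0012]
  turn total wz -0.0006 | dx,dy,dz [ 0.006 -0.015  0.36 ]
19480 ((606.6734619140625, -320.8046875), (166.00624084472656, 30.162899017333984), 37.69813919067383)
```

View pics/w1.png

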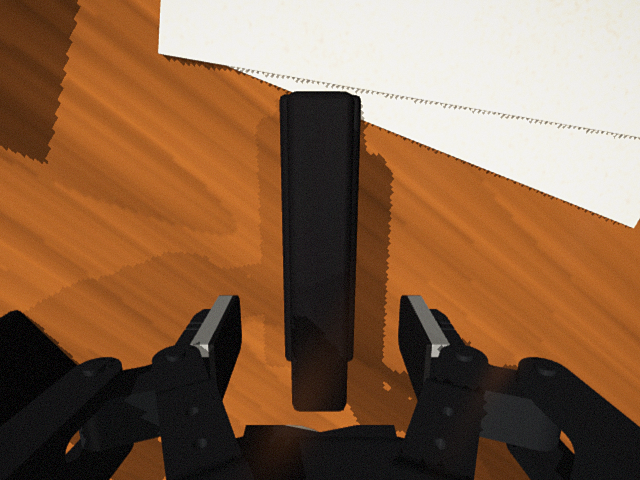

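```bash
python3 -m pendant '[[0,0.01,0.18,0,0,0,0.4],[0,0,0.18,0,0,0,0.4],[0,0,0,0,0,0,0.4],[0,0,0,0,0,0,-1],[0,0,0,0,0,0,-1],[0,0,0,0,0,0,-1],[0,0,0,0,0,0,-1],[0,0,0,0,0,0,-1],[0,0,0,0,0,0,-1],[0,0,0,0,0,0,-1]]' 60
python3 -c "
from h import *
a=np.radians(16.6);c=np.array([.593,.0057])+.0345*np.array([np.cos(a),np.sin(a)]);print(c)
go(c[0],c[1],.19,16.6)"
```

```text
clock: 5.05
tool_pos: [0.606, -0.3223, 0.0486]
tool_rot: [[0.789, 0.614, 0.0], [0.614, -0.789, -0.0], [0.0, 0.0, -1.0]]
contact_force: [-0.0, -0.2, -0.2]
width: -0.0005
grip_force: 0.0
[0.62606213 0.01555625]
t 5.05 p [ 0.606  -0.3223  0.0486] pinch -52.09 q7 -0.53 w -0.0005 gf 0.0 F [-0.  -0.2 -0.2] tilt [ 0.0002 -0.0001]
  turn total wz -0.3816 | dx,dy,dz [ 3.18   1.158 -1.414]
```

```bash
python3 -c "
from h import *
im,d=arm.get_image('wrist');save(im,'pics/w2.png');W=cloud('wrist',d)
im2,d2=arm.get_image('side')
m=(W[...,2]>.056)&(W[...,2]<.068)&(abs(W[...,0]-.6)<.12)&(abs(W[...,1]+.32)<.12);print(m.sum(),cv2.minAreaRect(W[m][:,:2].astype(np.float32)*1000))
c=im2[130:290,290:500];c=cv2.resize(c,None,fx=2.4,fy=2.4);out=np.zeros((480,400+504,3),np.uint8)
save(np.hstack([cv2.resize(im,(400,300)),cv2.resize(c,(400,300))]),'pics/w2.png')"
```

```text
17518 ((615.2219848632812, -314.3380432128906), (144.71133422851562, 30.16396141052246), 37.78348159790039)
```

View pics/w2.png

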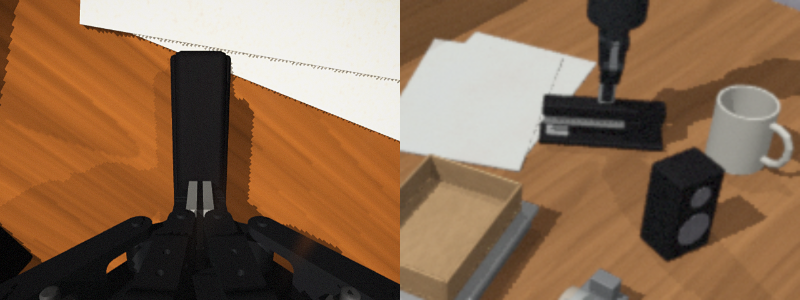

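```bash
python3 -c "
from h import *
o=arm.get_obs();im,d=arm.get_image('wrist');c=arm.calibration('wrist')
p=np.array(o['tool_pos']);R=np.array(o['tool_rot'])
W=cloud('wrist',d);L=(W-p)@R
print('cam in tool',(np.array(c['xyz'])-p)@R, 'axis',R.T@np.array(c['orientation'])[:,2])
for v in range(270,345,8): print(v,[tuple((L[v,u]*1000).round().astype(int)) for u in(285,308,335,350)])
"
```

```text
cam in tool [ 0.07028407 -0.00073768 -0.1605138 ] axis [-2.77704742e-01 -3.57718784e-04  9.60666408e-01]
270 [(np.int64(15), np.int64(-14), np.int64(-14)), (np.int64(16), np.int64(-5), np.int64(-15)), (np.int64(16), np.int64(5), np.int64(-15)), (np.int64(16), np.int64(11), np.int64(-14))]
278 [(np.int64(12), np.int64(-14), np.int64(-13)), (np.int64(12), np.int64(-5), np.int64(-13)), (np.int64(13), np.int64(5), np.int64(-15)), (np.int64(12), np.int64(11), np.int64(-14))]
286 [(np.int64(8), np.int64(-15), np.int64(-12)), (np.int64(9), np.int64(-5), np.int64(-15)), (np.int64(70), np.int64(-1), np.int64(-161)), (np.int64(9), np.int64(11), np.int64(-14))]
294 [(np.int64(5), np.int64(-14), np.int64(-14)), (np.int64(10), np.int64(-5), np.int64(-25)), (np.int64(11), np.int64(5), np.int64(-26)), (np.int64(5), np.int64(11), np.int64(-13))]
302 [(np.int64(2), np.int64(-15), np.int64(-13)), (np.int64(10), np.int64(-5), np.int64(-32)), (np.int64(11), np.int64(5), np.int64(-33)), (np.int64(2), np.int64(11), np.int64(-15))]
310 [(np.int64(6), np.int64(-13), np.int64(-30)), (np.int64(11), np.int64(-5), np.int64(-39)), (np.int64(10), np.int64(4), np.int64(-38)), (np.int64(7), np.int64(10), np.int64(-30))]
318 [(np.int64(7), np.int64(-12), np.int64(-37)), (np.int64(11), np.int64(-4), np.int64(-45)), (np.int64(11), np.int64(4), np.int64(-45)), (np.int64(6), np.int64(10), np.int64(-36))]
326 [(np.int64(7), np.int64(-12), np.int64(-43)), (np.int64(11), np.int64(-4), np.int64(-50)), (np.int64(11), np.int64(4), np.int64(-51)), (np.int64(7), np.int64(9), np.int64(-42))]
334 [(np.int64(7), np.int64(-12), np.int64(-48)), (np.int64(11), np.int64(-4), np.int64(-55)), (np.int64(11), np.int64(4), np.int64(-55)), (np.int64(7), np.int64(9), np.int64(-48))]
342 [(np.int64(13), np.int64(-10), np.int64(-64)), (np.int64(12), np.int64(-4), np.int64(-61)), (np.int64(12), np.int64(4), np.int64(-62)), (np.int64(13), np.int64(7), np.int64(-64))]
```

```bash
python3 -m pendant '[[0,0,-0.3,0,0,0,-1],[0,0,-0.3,0,0,0,-1],[0,0,0,0,0,0,-1],[0,0,0,0,0,0,-1],[0,0,0,0,0,0,-0.3],[0,0,0,0,0,0,-0.3],[0,0,0,0,0,0,-0.3],[0,0,0,0,0,0,-0.3],[0,0,0,0,0,0,-0.3],[0,0,0,0,0,0,-0.3]]' 60
cat > tips.py <<'E'
from h import *
o=arm.get_obs();im,d=arm.get_image('wrist')
p=np.array(o['tool_pos']);R=np.array(o['tool_rot'])
W=cloud('wrist',d);L=(W-p)@R*1000
print(o['clock'],p.round(4),'w',o['width'],o['contact_force'])
m=(abs(L[...,1])<60)&(abs(L[...,0])<14)&(L[...,2]>-60)&(W[...,2]>.075)&(d>0)
for s in(-1,1):
    Q=L[m&(np.sign(L[...,1])==s)]
    print(s,len(Q),"zmax pct",np.percentile(Q[:,2],[90,97,99.5,100]).round(1),"inner y at tip",np.percentile(Q[Q[:,2]>np.percentile(Q[:,2],97)],[5,50,95],axis=0).round(0).tolist())
E
python3 tips.py
```

```text
clock: 6.2
tool_pos: [0.6058, -0.3222, 0.1082]
tool_rot: [[0.789, 0.614, -0.0], [0.614, -0.789, 0.0], [-0.0, -0.0, -1.0]]
contact_force: [0.9, 0.5, -0.8]
width: 0.0301
grip_force: 0.0
6.2 [ 0.6058 -0.3222  0.1082] w 0.030118421851481118 [ 0.91261484  0.4833937  -0.75565259]
-1 2857 zmax pct [-27.9 -23.8 -20.2 -18.2] inner y at tip [[-9.0, -21.0, -24.0], [2.0, -16.0, -22.0], [11.0, -16.0, -19.0]]
1 2840 zmax pct [-27.9 -23.8 -19.8 -17.9] inner y at tip [[-10.0, 14.0, -24.0], [1.0, 14.0, -22.0], [11.0, 20.0, -19.0]]
```

```bash
python3 -c "
from h import *
W=np.load('w1.npy');p=np.array([.6064,-.3221,.086]);R=np.array([[0.789, 0.614, 0.003], [0.614, -0.789, -0.001], [0.001, 0.003, -1.0]])
L=(W-p)@R*1000
m=(abs(L[...,1])<60)&(abs(L[...,0])<14)&(L[...,2]>-60)&(W[...,2]>.07)&(abs(L[...,1])>20)
for s in(-1,1):
    Q=L[m&(np.sign(L[...,1])==s)];print(np.percentile(Q[:,2],[97,99.5,100]),np.percentile(Q[Q[:,2]>np.percentile(Q[:,2],97)],[5,50,95],axis=0).round(0).tolist())
S=np.load('side.npy').reshape(-1,3);a=np.radians(38);D=S-np.array([.606,-.3205,0]);u=D[:,:2]@[np.cos(a),np.sin(a)];v=D[:,:2]@[-np.sin(a),np.cos(a)]
for z0 in range(5,65,5):
    m=(abs(u)<.02)&(abs(v)<.04)&(abs(S[:,2]*1000-z0)<2.5);print(z0,m.sum(),(v[m].max()*1000).round(1) if m.sum() else '')
"
```

```text
[-26.46348175 -23.70109483 -22.02970752] [[-9.0, -31.0, -26.0], [0.0, -31.0, -25.0], [8.0, -31.0, -23.0]]
[-26.41581519 -23.67333426 -22.046608  ] [[-9.0, 29.0, -26.0], [-0.0, 29.0, -25.0], [8.0, 29.0, -23.0]]
5 33 39.1
10 121 24.6
15 26 22.3
20 0 
25 0 
30 18 8.8
35 23 11.5
40 16 10.8
45 15 13.5
50 24 18.1
55 26 16.7
60 64 17.7
```

```bash
python3 -m pendant '[[0.01,0,0,0,0,0,0.4],[0,0.01,0,0,0,0,0.4],[0,0,0,0,0,0,0.4],[0,0,0.2,0,0,0,0.4],[0,0,0.2,0,0,0,0.4],[0,0,0.2,0,0,0,0.4],[0,0,0.17,0,0,0,0.4],[0,0,0.1,0,0,0,0.4],[0,0,0,0,0,0,0.4],[0,0,0,0,0,0,-1]]' 60
python3 -m pendant '[[0,0,0,0,0,0,-1],[0,0,0,0,0,0,-1],[0,0,0,0,0,0,-1],[0,0,0,0,0,0,-1],[0,0,0,0,0,0,-1],[0,0,0,0,0,0,-1],[0,0,-0.1,0,0,0,-1],[0,0,-0.2,0,0,0,-1],[0,0,-0.3,0,0,0,-1],[0,0,-0.4,0,0,0,-1]]' 70
python3 -c "
from h import *
go(.62606,.01556,.061,16.6)"
```

```text
clock: 7.25
tool_pos: [0.6076, -0.3226, 0.0217]
tool_rot: [[0.789, 0.614, 0.0], [0.614, -0.789, -0.0], [0.0, 0.0, -1.0]]
contact_force: [0.8, -0.6, 0.0]
width: 0.0468
grip_force: 0.0
clock: 8.25
tool_pos: [0.6048, -0.3214, 0.1198]
tool_rot: [[0.789, 0.614, -0.006], [0.614, -0.789, 0.002], [-0.003, -0.005, -1.0]]
contact_force: [-0.0, -0.8, -4.0]
width: 0.0289
grip_force: 69.7
t 8.25 p [ 0.6048 -0.3214  0.1198] pinch -52.09 q7 -0.53 w 0.0289 gf 69.7 F [-0.  -0.8 -4. ] tilt [-0.0055  0.0025]
  turn total wz -0.3816 | dx,dy,dz [3.169 1.166 0.588]
```

```bash
python3 -m pendant '[[0,0,-0.1,0,0,-0.0424,-1],[0,0,-0.05,0,0,-0.0424,-1],[0,0,0,0,0,-0.0424,-1],[0,0,0,0,0,-0.0424,-1],[0,0,0,0,0,-0.0424,-1],[0,0,0,0,0,-0.0424,-1],[0,0,0,0,0,-0.0424,-1],[0,0,0,0,0,-0.0424,-1],[0,0,0,0,0,-0.0424,-1],[0,0,0,0,0,0,-1]]'
python3 -m pendant '[[0.39,0.145,0,0,0,0,-1],[0.39,0.145,0,0,0,0,-1],[0.39,0.145,0,0,0,0,-1],[0.39,0.145,0,0,0,0,-1],[0.39,0.145,0,0,0,0,-1],[0.39,0.145,0,0,0,0,-1],[0.39,0.145,0,0,0,0,-1],[0.39,0.145,0,0,0,0,-1],[0,0,0,0,0,0,-1],[0,0,0,0,0,0,-1]]'
cat > chk.py <<'E'
from h import *
import sys
# tray rim + stapler seen in top & side now; tray frame coordinates
c=np.array([.593,.0057]);a=np.radians(16.6)
def tf(P): D=P[...,:2]-c; return np.stack([D@[np.cos(a),np.sin(a)],D@[-np.sin(a),np.cos(a)]],-1)*1000
E
python3 -c "
from h import *
go(.62606,.01556,.061,16.6)
from chk import *
im,d=arm.get_image('wrist');save(im,'pics/w3.png');W=cloud('wrist',d)
t=tf(W);z=W[...,2]
m=(z>.070)&(z<.081)&(abs(t[...,0])<75)&(abs(t[...,1])<105)
Q=t[m]; print('rim',len(Q),np.percentile(Q,[0.5,99.5],axis=0).round(1).tolist(),cv2.minAreaRect(Q.astype(np.float32)))
m=(z>.14)&(z<.22)&(abs(t[...,0]-34)<28)&(abs(t[...,1])<95)
for lo in range(130,210,10):
  k=(z*1000>lo)&(z*1000<lo+10)&(abs(t[...,1])<110)&(abs(t[...,0])<110);print(lo,k.sum(),cv2.minAreaRect(t[k].astype(np.float32)) if k.sum()>20 else '')
"
```

```text
clock: 9.25
tool_pos: [0.606, -0.3227, 0.1356]
tool_rot: [[-0.285, 0.959, -0.002], [0.959, 0.285, 0.001], [0.001, -0.002, -1.0]]
contact_force: [-0.3, -0.1, -4.2]
width: 0.0288
grip_force: 69.8
clock: 10.25
tool_pos: [0.629, 0.012, 0.1364]
tool_rot: [[-0.287, 0.958, -0.0], [0.958, 0.287, 0.0], [0.0, -0.0, -1.0]]
contact_force: [-0.2, -1.0, -5.2]
width: 0.0292
grip_force: 69.9
t 10.25 p [0.629  0.012  0.1364] pinch 16.69 q7 -0.09 w 0.0292 gf 69.9 F [-0.2 -1.  -5.2] tilt [-0.0004  0.0003]
  turn total wz 0.0005 | dx,dy,dz [ 0.043 -0.018  0.754]
rim 5666 [[-64.1, -67.5], [63.7, 92.2]] ((-0.24230194091796875, 10.777618408203125), (163.1161346435547, 128.43714904785156), 89.99678802490234)
130 0 
140 0 
150 53 ((34.934120178222656, 4.748108863830566), (1.306191086769104, 41.782432556152344), 89.88128662109375)
160 648 ((35.05003356933594, 2.908313751220703), (5.547992706298828, 55.728790283203125), 89.89664459228516)
170 33322 ((38.09967803955078, 17.01728057861328), (121.5971908569336, 55.36050033569336), 79.71932220458984)
180 1430 ((34.962120056152344, -5.79042911529541), (23.356685638427734, 56.0556640625), 89.78923034667969)
190 2685 ((35.20233917236328, -4.670954704284668), (25.72172737121582, 86.44979095458984), 89.8536148071289)
200 7790 ((35.2011833190918, -5.176633834838867), (98.68353271484375, 27.18138885498047), 0.018720250576734543)
```

View pics/w3.png

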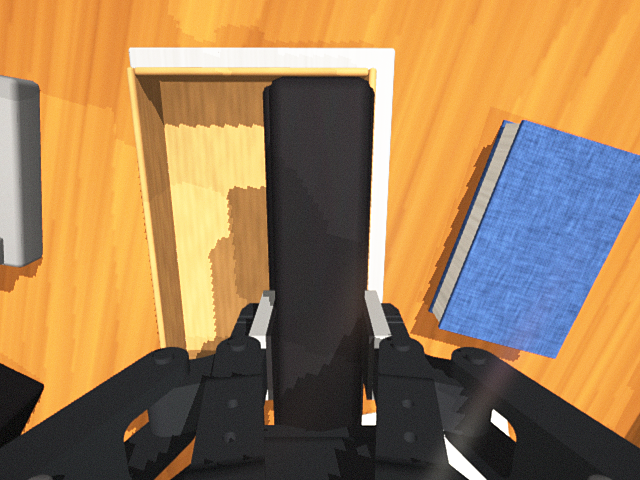

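```bash
python3 -c "
from chk import *
o=arm.get_obs();im,d=arm.get_image('wrist');W=cloud('wrist',d);t=tf(W);z=W[...,2];print(o['tool_pos'], tf(np.array(o['tool_pos'])))
m=(z>.165)&(z<.183)&(abs(t[...,0]-36)<30)&(t[...,1]>20)&(t[...,1]<130)
Q=t[m];print(np.median(z[m]),len(Q),np.percentile(Q,[0.2,99.8],axis=0).round(1))
for y in(35,50,65,80):
  k=m&(abs(t[...,1]-y)<4);print(y,np.percentile(t[k][:,0],[1,99]).round(1))
m=(z>.070)&(z<.081)&(abs(t[...,0])<75)
print('rim end',np.sort(t[m][:,1])[[-50,-5]],t[m&(abs(t[...,0])<20)&(t[...,1]>60)][:,1].min())
"
```

```text
[0.62886779 0.00945437 0.13615311] [35.44549144 -6.64911275]
0.17643473708822976 18290 [[19.9 20.1]
 [49.7 75.9]]
35 [20.2 49.3]
50 [20.2 49.4]
65 [20.3 49.5]
80 [24.2 44.9]
rim end [93.20414361 93.38008294] 88.97903158937895
```

```bash
python3 -m pendant '[[0.03,0,0.1,0,0,0,-1],[0.03,0,0.1,0,0,0,-1],[0,0,0.1,0,0,0,-1],[0,0,0.1,0,0,0,-1],[0,0,0.1,0,0,0,-1],[0,0,0.1,0,0,0,-1],[0,0,0.05,0,0,0,-1],[0,0,0.03,0,0,0,-1],[0,0,0,0,0,0,-1],[0,0,0,0,0,0,-1]]'
python3 -c "
from chk import *
o=arm.get_obs();im,d=arm.get_image('wrist');W=cloud('wrist',d);t=tf(W);z=W[...,2];print(o['tool_pos'], tf(np.array(o['tool_pos'])),o['contact_force'])
m=(z>.09)&(z<.125)&(abs(t[...,0]-36)<30)&(t[...,1]>20)&(t[...,1]<130)
Q=t[m];print(np.median(z[m]),len(Q),np.percentile(Q,[0.2,99.8],axis=0).round(1))
"
```

```text
clock: 11.35
tool_pos: [0.628, 0.0155, 0.0687]
tool_rot: [[-0.286, 0.958, 0.001], [0.958, 0.286, 0.0], [-0.0, 0.001, -1.0]]
contact_force: [-0.8, -0.9, -3.3]
width: 0.0286
grip_force: 69.9
[0.62802545 0.01552875 0.06872681] [36.37363809 -0.58725472] [-0.80437881 -0.92346076 -3.29772506]
0.10934675835134251 20251 [[21.  20.2]
 [50.9 83.3]]
```

```bash
python3 -m pendant '[[-0.01,-0.02,0,0,0,0,-1],[0,0,0,0,0,0,-1],[0,0,0.02,0,0,0,-1],[0,0,0.02,0,0,0,-1],[0,0,0.01,0,0,0,-1],[0,0,0.01,0,0,0,-1],[0,0,0.005,0,0,0,-1],[0,0,0.005,0,0,0,-1],[0,0,0,0,0,0,-1],[0,0,0,0,0,0,-1]]'
```

```text
clock: 12.4
tool_pos: [0.6259, 0.0139, 0.0626]
tool_rot: [[-0.286, 0.958, -0.0], [0.958, 0.286, -0.001], [-0.001, -0.0, -1.0]]
contact_force: [-3.7, -0.6, 6.5]
width: 0.0288
grip_force: 71.2
```

```bash
python3 -m pendant '[[0,0,0,0,0,0,0.1],[0,0,0,0,0,0,0.1],[0,0,0,0,0,0,0.1],[0,0,0,0,0,0,0.1],[0,0,-0.1,0,0,0,0.1],[0,0,-0.3,0,0,0,0.1],[0,0,-0.45,0,0,0,0.1],[0,0,-0.45,0,0,0,1],[0,0,-0.2,0,0,0,1],[0,0,0,0,0,0,1]]'
python3 -c "
from chk import *
o=arm.get_obs();im,d=arm.get_image('wrist');save(im,'pics/w4.png');W=cloud('wrist',d);t=tf(W);z=W[...,2]
m=(z>.096)&(z<.108)&(abs(t[...,0]-36)<30)&(abs(t[...,1])<95)
Q=t[m];print(np.median(z[m]),len(Q),np.percentile(Q,[0.2,99.8],axis=0).round(1),cv2.minAreaRect(Q.astype(np.float32)))
for y in(-60,-30,0,30,60): k=m&(abs(t[...,1]-y)<5);print(y,np.percentile(t[k][:,0],[1,99]).round(1),np.median(z[k]).round(4))
m=(z>.070)&(z<.081)&(abs(t[...,0])<75)&(abs(t[...,1])<105);print('rim',np.percentile(t[m],[.1,99.9],axis=0).round(1))
go(.5855,.3035,.2,106.6)
"
```

```text
clock: 13.4
tool_pos: [0.6289, 0.0146, 0.2163]
tool_rot: [[-0.285, 0.958, 0.009], [0.958, 0.285, 0.001], [-0.002, 0.009, -1.0]]
contact_force: [0.6, 0.4, 0.4]
width: 0.0851
grip_force: 0.0
0.10035943931009444 9567 [[ 15.3 -81.1]
 [ 45.2  82.7]] ((30.24195098876953, 0.418670654296875), (164.8025360107422, 29.989503860473633), 89.82117462158203)
-60 [15.3 44.6] 0.1003
-30 [15.9 45.1] 0.1003
0 [15.7 44.8] 0.1004
30 [15.5 45.2] 0.1004
60 [16.1 44.9] 0.1004
rim [[-65.9 -92.8]
 [ 62.1  94.6]]
t 13.45 p [0.6272 0.0141 0.2138] pinch 16.59 q7 -0.05 w 0.0853 gf 0.0 F [-1.3 -0.4 -0.4] tilt [0.0044 0.0001]
  turn total wz 0.4999 | dx,dy,dz [ 0.427 -2.892  0.138]
```

```bash
cat > meas.py <<'E'
from chk import *
for i in range(3):
    im,d=arm.get_image('wrist');W=cloud('wrist',d);t=tf(W);z=W[...,2]
    m=(z>.070)&(z<.081)&(abs(t[...,0])<75)&(abs(t[...,1])<105);r=np.percentile(t[m],[.1,99.9],axis=0)
    m=(z>.096)&(z<.108)&(abs(t[...,0]-36)<30)&(abs(t[...,1])<95);Q=t[m]
    print(i,'rim',r.round(1).tolist(),'c',r.mean(0).round(1),'stapler arm',np.percentile(Q,[0.2,99.8],axis=0).round(1).tolist(),np.array(cv2.minAreaRect(Q.astype(np.float32))[0]).round(1))
save(im,'pics/w5.png')
m=(abs(t[...,0])<62)&(abs(t[...,1])<92)&(z>.03)&(z<.066)&(t[...,0]>-5)
for y in(-60,-30,0,30,60):
  k=(abs(t[...,1]-y)<5)&(z>.048)&(z<.066)&(abs(t[...,0])<50);print(y,'base x',np.percentile(t[k][:,0],[2,98]).round(1) if k.sum()>5 else k.sum())
E
python3 meas.py
```

```text
0 rim [[-65.3, -93.0], [62.7, 94.5]] c [-1.3  0.7] stapler arm [[15.8, -81.2], [45.7, 82.8]] [30.8  0.5]
1 rim [[-64.6, -93.1], [63.4, 94.5]] c [-0.6  0.7] stapler arm [[16.5, -80.9], [46.4, 82.8]] [31.5  0.6]
2 rim [[-63.9, -93.2], [64.1, 94.6]] c [0.1 0.7] stapler arm [[17.2, -80.9], [47.1, 82.2]] [32.1  0.2]
-60 base x [ 9.8 14.2]
-30 base x [ 9.4 49.7]
0 base x [ 9.6 50. ]
30 base x [ 9.7 13.9]
60 base x [ 9.5 49.9]
```

View pics/w5.png

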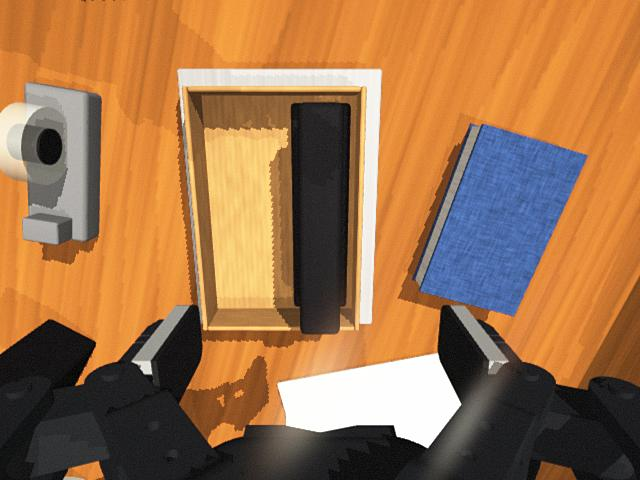

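```bash
python3 -m pendant '[[0,0,0.3,0,0,0,0.1],[0,0,0.4,0,0,0,0.1],[0,0,0.4,0,0,0,0.1],[0,0,0.2,0,0,0,0.1],[0,0,0,0,0,0,0.1],[0,0,0,0,0,0,0.1],[0,0,0,0,0,0,0.1],[0,0,0,0,0,0,0.1],[0,0,0,0,0,0,0.1],[0,0,0,0,0,0,0.1]]'
python3 -c "
from chk import *
o=arm.get_obs();print(tf(np.array(o['tool_pos'])),o['tool_pos'],o['width'])
im,d=arm.get_image('wrist');W=cloud('wrist',d);t=tf(W);z=W[...,2]
m=(z>.096)&(z<.108)&(abs(t[...,0]-36)<30)&(abs(t[...,1])<95);print(np.percentile(t[m],[.2,99.8],axis=0))
m=(z>.107)&(z<.14)&(abs(t[...,0]-36)<35)&(abs(t[...,1])<30);Q=t[m]
print('fingers inner',Q[Q[:,0]<30][:,0].max(),Q[Q[:,0]>40][:,0].min(), z[m].min())
"
```

```text
clock: 14.6
tool_pos: [0.6265, 0.0139, 0.0823]
tool_rot: [[-0.285, 0.958, 0.002], [0.958, 0.285, -0.0], [-0.0, 0.001, -1.0]]
contact_force: [-0.5, 0.3, -0.0]
width: 0.0471
grip_force: 0.0
[34.45620115 -1.72834141] [0.62651392 0.01388743 0.08229302] 0.04710215162821398
[[ 10.22506651 -53.84211225]
 [ 57.33911381  82.3565317 ]]
fingers inner 10.60099687137484 56.8734860403425 0.10700735780338674
```

```bash
python3 -m pendant '[[0,0.015,0.08,0,0,0,0.1],[0,0,0.07,0,0,0,0.1],[0,0,0,0,0,0,-0.25],[0,0,0,0,0,0,-0.35],[0,0,0,0,0,0,-1],[0,0,0,0,0,0,-1],[0,0,0,0,0,0,-1],[0,0,0,0,0,0,-1],[0,0,0,0,0,0,-1],[0,0,0,0,0,0,-1]]' 25
python3 -m pendant '[[0,0,0,0,0,0,0.1],[0,0,0,0,0,0,0.1],[0,0,0,0,0,0,0.1],[0,0,0,0,0,0,0.1],[0,0,-0.2,0,0,0,0.1],[0,0,-0.4,0,0,0,0.1],[0,0,-0.45,0,0,0,0.1],[0,0,-0.3,0,0,0,1],[0,0,-0.1,0,0,0,1],[0,0,0,0,0,0,1]]'
python3 meas.py
python3 -c "
from h import *
go(.5855,.3035,.2,106.6)"
```

```text
clock: 15.65
tool_pos: [0.6275, 0.0143, 0.0664]
tool_rot: [[-0.286, 0.958, 0.0], [0.958, 0.286, 0.0], [-0.0, 0.0, -1.0]]
contact_force: [-0.3, -0.2, -3.3]
width: 0.0288
grip_force: 28.0
clock: 16.65
tool_pos: [0.6285, 0.0144, 0.213]
tool_rot: [[-0.285, 0.958, 0.004], [0.958, 0.285, -0.0], [-0.001, 0.003, -1.0]]
contact_force: [0.1, 0.2, -0.0]
width: 0.0854
grip_force: 0.0
0 rim [[-65.2, -92.7], [62.8, 94.5]] c [-1.2  0.9] stapler arm [[17.8, -81.7], [47.7, 82.8]] [32.7  0.1]
1 rim [[-64.6, -93.5], [63.3, 94.5]] c [-0.7  0.5] stapler arm [[18.3, -81.3], [48.3, 82.2]] [33.3  0.5]
2 rim [[-63.9, -92.7], [64.0, 94.5]] c [0.1 0.9] stapler arm [[19.0, -81.4], [48.9, 82.2]] [34.   0.1]
-60 base x [11.  15.4]
-30 base x [11.5 15.9]
0 base x [11.2 16.3]
30 base x [11.7 15.9]
60 base x [11.5 16.3]
t 16.8 p [0.626  0.014  0.2094] pinch 16.59 q7 -0.05 w 0.0856 gf 0.0 F [ 0.6 -0.5  0.7] tilt [-0.0037 -0.0004]
  turn total wz 0.5 | dx,dy,dz [ 0.439 -2.89   0.094]
```

```bash
python3 -m pendant '[[0.45,0.07,0,0,0,0,1],[0.45,0.07,0,0,0,0,1],[0.45,0.07,0,0,0,0,1],[0.45,0.07,0.2,0,0,0,1],[0.45,0.07,0.2,0,0,0,1],[0.4,0.06,0.2,0,0,0,1],[0.24,0.04,0,0,0,0,1],[0,0,0,0,0,0,1],[0,0,0,0,0,0,1],[0,0,0,0,0,0,1]]'
python3 -c "
from h import *
im,d=arm.get_image('wrist');W=cloud('wrist',d);z=W[...,2]
m=(z>.09)&(z<.102)&(abs(W[...,0]-.585)<.06)&(abs(W[...,1]-.303)<.06);c,r=cv2.minEnclosingCircle(W[m][:,:2].astype(np.float32)*1000);print(c,r,m.sum())
go(c[0]/1000,c[1]/1000,.045,16.6)"
```

```text
clock: 17.8
tool_pos: [0.5884, 0.3016, 0.1504]
tool_rot: [[-0.283, 0.959, -0.001], [0.959, 0.283, -0.003], [-0.002, -0.002, -1.0]]
contact_force: [0.7, 0.3, -0.4]
width: 0.0854
grip_force: 0.0
(586.5794067382812, 304.1324768066406) 31.021074295043945 9045
t 17.85 p [0.5887 0.3014 0.1507] pinch 16.42 q7 -0.54 w 0.0854 gf 0.0 F [-0.9 -0.3 -0.7] tilt [-0.0006 -0.0022]
  turn total wz -0.001 | dx,dy,dz [ 0.032 -0.012  1.057]
```

```bash
python3 -m pendant '[[0.03,0,0.1,0,0,0,1],[0,0,0.25,0,0,0,1],[0,0,0.25,0,0,0,1],[0,0,0.25,0,0,0,1],[0,0,0.15,0,0,0,1],[0,0,0.06,0,0,0,1],[0,0,0,0,0,0,1],[0,0,0,0,0,0,1],[0,0,0,0,0,0,-0.5],[0,0,0,0,0,0,-0.5]]' 50
python3 -m pendant '[[0,0,0,0,0,0,-0.5],[0,0,0,0,0,0,-0.5],[0,0,0,0,0,0,-0.5],[0,0,0,0,0,0,-0.5],[0,0,-0.1,0,0,0,-0.5],[0,0,-0.3,0,0,0,-0.5],[0,0,-0.4,0,0,0,-0.5],[0,0,-0.15,0,0,0,-0.5],[0,0,0,0,0,0,-0.5],[0,0,0,0,0,0,-0.5]]'
python3 -c "
from chk import *
def w(x,y): return c+np.array([x*np.cos(a)-y*np.sin(a),x*np.sin(a)+y*np.cos(a)])/1000
p=w(-24.6+.8,57.5);print(p);go(p[0],p[1],.085,16.6)"
```

```text
clock: 18.85
tool_pos: [0.5873, 0.3073, 0.0467]
tool_rot: [[-0.285, 0.958, 0.001], [0.958, 0.285, 0.0], [0.0, 0.001, -1.0]]
contact_force: [-2.0, -1.1, 5.4]
width: 0.0611
grip_force: 53.2
clock: 19.85
tool_pos: [0.5864, 0.3061, 0.1393]
tool_rot: [[-0.285, 0.958, -0.001], [0.958, 0.285, -0.001], [-0.001, -0.002, -1.0]]
contact_force: [-0.2, -0.3, -4.4]
width: 0.061
grip_force: 56.1
[0.55376484 0.05400416]
t 19.85 p [0.5864 0.3061 0.1393] pinch 16.58 q7 -0.55 w 0.061 gf 56.1 F [-0.2 -0.3 -4.4] tilt [-0.0015 -0.0013]
  turn total wz -0.0001 | dx,dy,dz [-2.323 -1.033  0.543]
```

```bash
python3 -m pendant '[[-0.4,-0.18,0,0,0,0,-0.5],[-0.4,-0.18,0,0,0,0,-0.5],[-0.4,-0.18,0,0,0,0,-0.5],[-0.4,-0.18,0,0,0,0,-0.5],[-0.4,-0.18,0,0,0,0,-0.5],[-0.32,-0.13,0,0,0,0,-0.5],[0,0,0.1,0,0,0,-0.5],[0,0,0.1,0,0,0,-0.5],[0,0,0,0,0,0,-0.5],[0,0,0,0,0,0,-0.5]]'
cat > held.py <<'E'
from chk import *
import sys
zt=float(sys.argv[1])  # expected top height
for i in range(2):
    o=arm.get_obs();im,d=arm.get_image('wrist')
W=cloud('wrist',d);t=tf(W);z=W[...,2];q=tf(np.array(o['tool_pos']))
print('tcp tray',q.round(1),o['tool_pos'].round(4),np.round(o['contact_force'],1),'w',o['width'])
m=(z>.070)&(z<.081)&(abs(t[...,0])<75)&(abs(t[...,1])<105)
if m.sum()>50: print('rim',np.percentile(t[m],[.1,99.9],axis=0).round(1).tolist())
m=(abs(z-zt)<.012)&(np.hypot(*(t-q).transpose(2,0,1))<46);L=m&(t[...,1]>q[1]-10)&(abs(t[...,0]-q[0])<45)
print('top z',np.median(z[m]).round(4),m.sum(),'x/y ext',np.percentile(t[m],[.5,99.5],axis=0).round(1).tolist(), cv2.minAreaRect(t[m].astype(np.float32)))
save(im,sys.argv[2])
E
python3 held.py .172 pics/w6.png
```

```text
clock: 20.85
tool_pos: [0.5541, 0.0572, 0.1194]
tool_rot: [[-0.288, 0.958, -0.002], [0.958, 0.288, 0.001], [0.001, -0.002, -1.0]]
contact_force: [-0.1, 0.4, -3.6]
width: 0.0609
grip_force: 56.2
tcp tray [-22.1  60.4] [0.5546 0.0572 0.1199] [ 0.  -0.5 -3.2] w 0.06063545939988628
rim [[-63.2, -45.6], [64.8, 94.5]]
top z 0.1712 30423 x/y ext [[-64.2, 35.6], [19.4, 87.9]] ((-22.907651901245117, 61.146522521972656), (54.959510803222656, 88.31698608398438), 85.30706024169922)
```

View pics/w6.png

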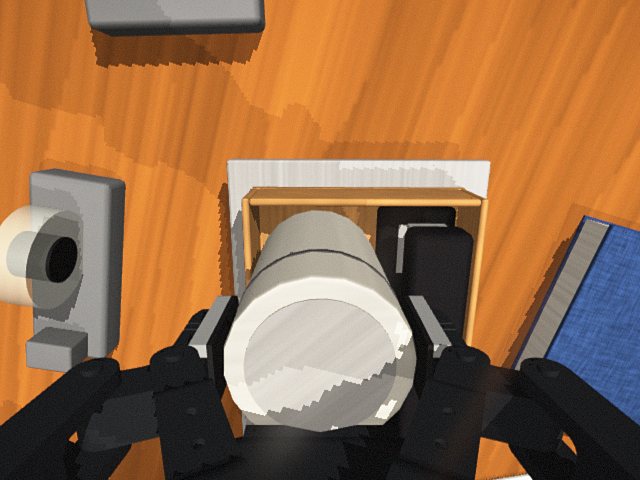

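```bash
python3 -m pendant '[[0,-0.012,0.05,0,0,0,-0.5],[0,0,0.08,0,0,0,-0.5],[0,0,0.08,0,0,0,-0.5],[0,0,0.07,0,0,0,-0.5],[0,0,0.03,0,0,0,-0.5],[0,0,0.01,0,0,0,-0.5],[0,0,0.01,0,0,0,-0.5],[0,0,0.01,0,0,0,-0.5],[0,0,0.005,0,0,0,-0.5],[0,0,0,0,0,0,-0.5]]'
python3 held.py .137 pics/w7.png
```

```text
clock: 21.95
tool_pos: [0.5538, 0.055, 0.0868]
tool_rot: [[-0.286, 0.958, 0.001], [0.958, 0.286, -0.0], [-0.001, 0.001, -1.0]]
contact_force: [-2.8, -0.5, 5.3]
width: 0.0609
grip_force: 57.0
tcp tray [-23.4  58.4] [0.5539 0.055  0.0868] [-2.9  0.2  5.5] w 0.0608969584585886
rim [[-63.3, -52.8], [64.5, 94.8]]
top z 0.1377 30660 x/y ext [[-66.0, 34.1], [18.1, 86.3]] ((-27.289995193481445, 58.57381820678711), (60.027523040771484, 79.82569122314453), 64.21122741699219)
```

```bash
python3 -m pendant '[[0,0,0,0,0,0,0.9],[0,0,0,0,0,0,0.9],[0,0,0,0,0,0,1],[0,0,-0.1,0,0,0,1],[0,0,-0.3,0,0,0,1],[0,0,-0.45,0,0,0,1],[0,0,-0.35,0,0,0,1],[0,0,-0.1,0,0,0,1],[0,0,0,0,0,0,1],[0,0,0,0,0,0,1]]'
python3 -c "
from chk import *
for i in range(2): im,d=arm.get_image('wrist')
W=cloud('wrist',d);t=tf(W);z=W[...,2]
m=(z>.070)&(z<.081)&(abs(t[...,0])<75)&(abs(t[...,1])<105);print('rim',np.percentile(t[m],[.1,99.9],axis=0).round(1).tolist())
m=(z>.128)&(z<.145)&(abs(t[...,0]+24)<36)&(abs(t[...,1]-57)<36);print(np.median(z[m]),cv2.minEnclosingCircle(t[m].astype(np.float32)))
go(.4397,.3915,.2,118.6)"
```

```text
clock: 23.05
tool_pos: [0.5528, 0.0545, 0.2152]
tool_rot: [[-0.285, 0.958, -0.001], [0.958, 0.285, -0.0], [-0.0, -0.001, -1.0]]
contact_force: [-0.6, 0.1, -1.1]
width: 0.0854
grip_force: 0.0
rim [[-63.6, -93.3], [64.3, 94.8]]
0.13707410736020398 ((-25.388343811035156, 55.89375686645508), 30.865638732910156)
t 23.15 p [0.5522 0.0545 0.2142] pinch 16.59 q7 -0.14 w 0.0853 gf 0.0 F [-0.5 -0.7 -0.2] tilt [-0.0034 -0.0005]
  turn total wz 0.4333 | dx,dy,dz [ 0.625 -3.498  0.142]
```

```bash
python3 -m pendant '[[0,0,0,0,0,0.0433,1],[0,0,0,0,0,0.0433,1],[0,0,0,0,0,0.0433,1],[0,0,0,0,0,0.0433,1],[0,0,0,0,0,0.0433,1],[0,0,0,0,0,0.0433,1],[0,0,0,0,0,0.0433,1],[0,0,0,0,0,0.0433,1],[0,0,0,0,0,0.0433,1],[0,0,0,0,0,0.0433,1]]'
python3 -m pendant '[[0.078,-0.435,0,0,0,0,1],[0.078,-0.435,0,0,0,0,1],[0.078,-0.435,0,0,0,0,1],[0.078,-0.435,0,0,0,0,1],[0.078,-0.435,0,0,0,0,1],[0.078,-0.435,0,0,0,0,1],[0.078,-0.435,0,0,0,0,1],[0.078,-0.435,0.1,0,0,0,1],[0,0,0.15,0,0,0,1],[0,0,0,0,0,0,1]]'
cat > seeobj.py <<'E'
from h import *
import sys
x,y,zt,pin,zg=map(float,sys.argv[1:6])
for i in range(2): im,d=arm.get_image('wrist')
W=cloud('wrist',d);z=W[...,2]
m=(abs(z-zt)<.006)&(abs(W[...,0]-x)<.05)&(abs(W[...,1]-y)<.05)
rc=cv2.minAreaRect(W[m][:,:2].astype(np.float32)*1000);b=cv2.boxPoints(rc)
print(m.sum(),np.round(rc[0],1),[(round(float(np.hypot(*v)),1),round(float(np.degrees(np.arctan2(v[1],v[0]))%180),1)) for v in(b[1]-b[0],b[2]-b[1])])
go(rc[0][0]/1000,rc[0][1]/1000,zg,pin)
E
python3 seeobj.py .4397 .3915 .104 118.6 .05
```

```text
clock: 24.15
tool_pos: [0.5524, 0.0548, 0.2141]
tool_rot: [[0.88, 0.475, -0.004], [0.475, -0.88, -0.001], [-0.004, -0.001, -1.0]]
contact_force: [-1.0, 0.4, 0.1]
width: 0.0856
grip_force: 0.0
clock: 25.15
tool_pos: [0.4385, 0.3901, 0.1874]
tool_rot: [[0.876, 0.483, -0.005], [0.483, -0.876, -0.005], [-0.007, 0.002, -1.0]]
contact_force: [0.5, -0.1, 0.0]
width: 0.0855
grip_force: 0.0
2308 [441.2 392.2] [(64.2, 118.8), (54.4, 28.8)]
t 25.25 p [0.4412 0.3885 0.1894] pinch -61.4 q7 -1.99 w 0.0858 gf 0.0 F [ 0.  -0.4 -0.2] tilt [-0.0021 -0.0034]
  turn total wz -0.0 | dx,dy,dz [ 0.018 -0.033  1.394]
```

```bash
python3 -m pendant '[[0.018,-0.025,0.2,0,0,0,1],[0,0,0.25,0,0,0,1],[0,0,0.3,0,0,0,1],[0,0,0.3,0,0,0,1],[0,0,0.22,0,0,0,1],[0,0,0.11,0,0,0,1],[0,0,0.04,0,0,0,1],[0,0,0,0,0,0,1],[0,0,0,0,0,0,-0.5],[0,0,0,0,0,0,-0.5]]' 45
python3 -m pendant '[[0,0,0,0,0,0,-0.5],[0,0,0,0,0,0,-0.5],[0,0,0,0,0,0,-0.5],[0,0,0,0,0,0,-0.5],[0,0,-0.1,0,0,0,-0.5],[0,0,-0.3,0,0,0,-0.5],[0,0,-0.4,0,0,0,-0.5],[0,0,-0.2,0,0,0,-0.5],[0,0,0,0,0,0,-0.5],[0,0,0,0,0,0,-0.5]]'
python3 -c "
from chk import *
def w(x,y): return c+np.array([x*np.cos(a)-y*np.sin(a),x*np.sin(a)+y*np.cos(a)])/1000
p=w(-24.2+.8,-4.1);print(p);go(p[0],p[1],.087,16.6)"
```

```text
clock: 26.25
tool_pos: [0.4429, 0.3938, 0.0503]
tool_rot: [[0.878, 0.479, 0.002], [0.479, -0.878, 0.001], [0.002, -0.0, -1.0]]
contact_force: [0.6, 0.0, 0.3]
width: 0.0634
grip_force: 49.7
clock: 27.25
tool_pos: [0.4413, 0.3929, 0.1487]
tool_rot: [[0.877, 0.48, -0.0], [0.48, -0.877, -0.0], [-0.001, 0.0, -1.0]]
contact_force: [-0.2, -0.5, -2.3]
width: 0.0635
grip_force: 50.8
[ 0.57174657 -0.00491423]
t 27.25 p [0.4413 0.3929 0.1487] pinch -61.34 q7 -2.01 w 0.0635 gf 50.8 F [-0.2 -0.5 -2.3] tilt [-0.0004 -0.0004]
  turn total wz -0.433 | dx,dy,dz [-4.185  0.114  0.617]
```

```bash
python3 -m pendant '[[0,0,-0.06,0,0,-0.0433,-0.5],[0,0,-0.06,0,0,-0.0433,-0.5],[0,0,-0.06,0,0,-0.0433,-0.5],[0,0,-0.06,0,0,-0.0433,-0.5],[0,0,-0.06,0,0,-0.0433,-0.5],[0,0,-0.06,0,0,-0.0433,-0.5],[0,0,-0.06,0,0,-0.0433,-0.5],[0,0,-0.06,0,0,-0.0433,-0.5],[0,0,-0.06,0,0,-0.0433,-0.5],[0,0,-0.06,0,0,-0.0433,-0.5]]'
python3 -m pendant '[[-0.46,0.013,0,0,0,0,-0.5],[-0.46,0.013,0,0,0,0,-0.5],[-0.46,0.013,0,0,0,0,-0.5],[-0.46,0.013,0,0,0,0,-0.5],[-0.46,0.013,0,0,0,0,-0.5],[-0.46,0.013,0,0,0,0,-0.5],[-0.46,0.013,0,0,0,0,-0.5],[-0.46,0.013,0,0,0,0,-0.5],[-0.46,0.013,0,0,0,0,-0.5],[-0.05,0,0,0,0,0,-0.5]]'
python3 -c "
from h import *
for i in range(4): arm.get_image('wrist')
go(.57175,-.0049,.087,16.6)"
python3 held.py .255 pics/w8.png
```

```text
clock: 28.25
tool_pos: [0.4406, 0.3919, 0.2066]
tool_rot: [[-0.291, 0.957, -0.004], [0.957, 0.291, -0.003], [-0.002, -0.005, -1.0]]
contact_force: [-0.5, 0.7, -2.2]
width: 0.0634
grip_force: 50.6
clock: 29.25
tool_pos: [0.5727, -0.0142, 0.2059]
tool_rot: [[-0.275, 0.962, -0.004], [0.962, 0.275, -0.004], [-0.003, -0.005, -1.0]]
contact_force: [0.0, -0.8, -2.3]
width: 0.0634
grip_force: 50.6
t 29.45 p [ 0.5713 -0.0034  0.2075] pinch 16.68 q7 -0.09 w 0.0633 gf 50.6 F [-0.2  1.  -1.7] tilt [-0.0031  0.0014]
  turn total wz 0.0005 | dx,dy,dz [-0.016  0.     1.205]
tcp tray [-23.1  -1.8] [ 0.5714 -0.0026  0.2079] [ 0.3  0.8 -1.7] w 0.06325021862345409
rim [[-63.1, -63.8], [64.9, 94.6]]
top z 0.256 19750 x/y ext [[-67.3, -28.7], [21.0, 23.7]] ((-23.053607940673828, -2.585458755493164), (90.78387451171875, 53.30397415161133), 0.19359520077705383)
```

```bash
python3 -m pendant '[[-0.018,0,0.05,0,0,0,-0.5],[0,0,0.05,0,0,0,-0.5],[0,0,0,0,0,0,-0.5],[0,0,0,0,0,0,-0.5],[0,0,0,0,0,0,-0.5],[0,0,0,0,0,0,-0.5],[0,0,0,0,0,0,-0.5],[0,0,0,0,0,0,-0.5],[0,0,0,0,0,0,-0.5],[0,0,0,0,0,0,-0.5]]'
python3 held.py .246 pics/w8.png; python3 -c "
from chk import *
im,d=arm.get_image('wrist');W=cloud('wrist',d);t=tf(W);z=W[...,2]
m=(z>.128)&(z<.145)&(abs(t[...,0]+24)<36)&(abs(t[...,1]-57)<36);print(m.sum(),np.percentile(t[m],[.5,99.5],axis=0),cv2.minEnclosingCircle(t[m].astype(np.float32)))
m=(z>.2)&(z<.25)&(abs(t[...,0]+24)<40)
for lo in(.15,.17,.19,.21,.23): k=(abs(z-lo)<.005)&(abs(t[...,0]+24)<25)&(abs(t[...,1]+5)<50);print(lo,k.sum(),np.percentile(t[k][:,1],[5,50,95]).round(1) if k.sum() else '')
"
```

```text
clock: 30.55
tool_pos: [0.5732, -0.0067, 0.1989]
tool_rot: [[-0.286, 0.958, 0.0], [0.958, 0.286, -0.0], [-0.0, 0.0, -1.0]]
contact_force: [-1.1, -0.4, -1.9]
width: 0.0636
grip_force: 50.6
tcp tray [-22.5  -6.2] [ 0.5732 -0.0066  0.1989] [-1.   0.  -1.9] w 0.06360018924580019
rim [[-63.4, -66.9], [64.5, 94.4]]
top z 0.2467 19578 x/y ext [[-66.8, -33.1], [21.3, 19.3]] ((-22.55927276611328, -6.9315032958984375), (90.5968017578125, 53.44078826904297), 0.11174590140581131)
10326 [[-54.51574317  26.43789233]
 [  4.06028097  85.09859898]] ((-25.28114891052246, 55.48924255371094), 30.959136962890625)
0.15 643 [-32.8 -31.2  18.8]
0.17 1355 [-32.7 -32.   18.9]
0.19 1811 [-32.8 -32.   18.9]
0.21 2547 [-32.8 -31.9  19. ]
0.23 3680 [-32.8 -31.9  19. ]
```

View pics/w8.png

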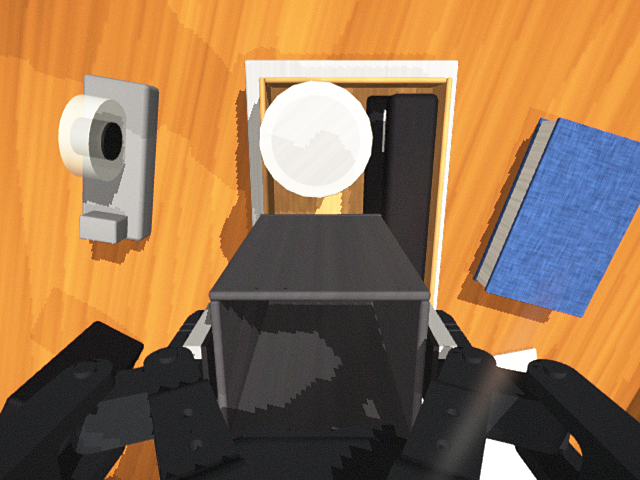

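```bash
python3 -m pendant '[[0.012,-0.007,0,0,0,0,-0.5],[0.012,0,0,0,0,0,-0.5],[0,0,0,0,0,0,-0.5],[0,0,0,0,0,0,-0.5],[0,0,0.02,0,0,0,-0.5],[0,0,0.05,0,0,0,-0.5],[0,0,0.08,0,0,0,-0.5],[0,0,0.1,0,0,0,-0.5],[0,0,0.1,0,0,0,-0.5],[0,0,0.1,0,0,0,-0.5]]'
python3 -m pendant '[[0,0,0.1,0,0,0,-0.5],[0,0,0.1,0,0,0,-0.5],[0,0,0.1,0,0,0,-0.5],[0,0,0.1,0,0,0,-0.5],[0,0,0.05,0,0,0,-0.5],[0,0,0.05,0,0,0,-0.5],[0,0,0.02,0,0,0,-0.5],[0,0,0.0,0,0,0,-0.5],[0,0,0,0,0,0,-0.5],[0,0,0,0,0,0,-0.5]]'
python3 held.py .149 pics/w9.png
```

```text
clock: 31.7
tool_pos: [0.5715, -0.0046, 0.1526]
tool_rot: [[-0.286, 0.958, -0.001], [0.958, 0.286, 0.0], [0.0, -0.001, -1.0]]
contact_force: [0.9, 0.4, -2.7]
width: 0.0635
grip_force: 50.6
clock: 32.7
tool_pos: [0.5722, -0.0045, 0.1023]
tool_rot: [[-0.286, 0.958, 0.001], [0.958, 0.286, -0.0], [-0.0, 0.001, -1.0]]
contact_force: [0.5, -0.5, -2.2]
width: 0.0634
grip_force: 50.6
tcp tray [-22.9  -3.8] [ 0.5722 -0.0045  0.1023] [-0.8 -0.3 -2.9] w 0.06355710896198087
rim [[-63.4, -46.6], [64.4, 94.3]]
top z 0.1482 22760 x/y ext [[-67.0, -30.7], [20.7, 41.1]] ((-22.987049102783203, 5.408994674682617), (90.7259521484375, 73.4557876586914), 0.5261673331260681)
```

```bash
python3 -m pendant '[[0,0,0.02,0,0,0,-0.5],[0,0,0.01,0,0,0,-0.5],[0,0,0.01,0,0,0,-0.5],[0,0,0.008,0,0,0,-0.5],[0,0,0.007,0,0,0,-0.5],[0,0,0.006,0,0,0,-0.5],[0,0,0.004,0,0,0,-0.5],[0,0,0,0,0,0,-0.5],[0,0,0,0,0,0,-0.5],[0,0,0,0,0,0,-0.5]]'
```

```text
clock: 33.8
tool_pos: [0.5719, -0.0045, 0.0954]
tool_rot: [[-0.286, 0.958, 0.0], [0.958, 0.286, 0.0], [0.0, 0.0, -1.0]]
contact_force: [-0.4, 0.1, -1.6]
width: 0.0632
grip_force: 50.6
```

```bash
python3 -m pendant '[[0,0,0.02,0,0,0,-0.5],[0,0,0.015,0,0,0,-0.5],[0,0,0.01,0,0,0,-0.5],[0,0,0.008,0,0,0,-0.5],[0,0,0.006,0,0,0,-0.5],[0,0,0.005,0,0,0,-0.5],[0,0,0.004,0,0,0,-0.5],[0,0,0,0,0,0,-0.5],[0,0,0,0,0,0,-0.5],[0,0,0,0,0,0,-0.5]]'
```

```text
clock: 34.8
tool_pos: [0.5718, -0.0046, 0.0902]
tool_rot: [[-0.286, 0.958, -0.0], [0.958, 0.286, -0.001], [-0.001, -0.001, -1.0]]
contact_force: [-3.2, 0.5, 10.4]
width: 0.0638
grip_force: 52.3
```

```bash
python3 -m pendant '[[0,0,-0.012,0,0,0,-0.5],[0,0,0,0,0,0,1],[0,0,0,0,0,0,1],[0,0,-0.05,0,0,0,1],[0,0,-0.3,0,0,0,1],[0,0,-0.45,0,0,0,1],[0,0,-0.45,0,0,0,1],[0,0,-0.15,0,0,0,1],[0,0,0,0,0,0,1],[0,0,0,0,0,0,1]]'
cat > after.py <<'E'
from chk import *
import sys
for i in range(3): im,d=arm.get_image('wrist')
save(im,sys.argv[1]);W=cloud('wrist',d);t=tf(W);z=W[...,2]
m=(z>.070)&(z<.081)&(abs(t[...,0])<75)&(abs(t[...,1])<105);print('rim',np.percentile(t[m],[.1,99.9],axis=0).round(1).tolist())
for n,lo,hi,x,y,r in(("can",.130,.141,-25,55,33),("cup",.1405,.149,-24,-4.5,40),("spk",.154,.166,-24,-61,40),("stap",.096,.106,34,0,86)):
    m=(z>lo)&(z<hi)&(abs(t[...,0]-x)<min(r,45))&(abs(t[...,1]-y)<r)
    if n=="stap": m&=abs(t[...,0]-34)<22
    if m.sum()>30: print(n,m.sum(),np.median(z[m]).round(4),cv2.minAreaRect(t[m].astype(np.float32)),np.percentile(t[m],[.3,99.7],axis=0).round(1).tolist())
E
python3 after.py pics/w10.png
python3 -c "
from h import *
go(.412,-.216,.2,74.5)"
```

```text
clock: 35.8
tool_pos: [0.5711, -0.0049, 0.2291]
tool_rot: [[-0.285, 0.958, -0.001], [0.958, 0.285, -0.0], [-0.0, -0.001, -1.0]]
contact_force: [-0.6, -0.2, -0.8]
width: 0.0855
grip_force: 0.0
rim [[-63.4, -93.0], [64.7, 94.7]]
can 8056 0.1374 ((-25.118013381958008, 55.71710968017578), (61.18739318847656, 61.083030700683594), 83.89617919921875) [[-54.8, 26.0], [4.6, 85.4]]
cup 2010 0.1446 ((-23.124916076660156, -5.730253219604492), (64.14131164550781, 54.48112487792969), 0.18178275227546692) [[-55.0, -32.7], [8.8, 21.4]]
stap 9062 0.1028 ((34.50035858154297, 0.16416168212890625), (164.43641662597656, 30.516845703125), 89.8409423828125) [[19.3, -80.7], [49.3, 82.2]]
t 35.95 p [ 0.5704 -0.0048  0.2278] pinch 16.6 q7 -0.07 w 0.0852 gf 0.0 F [-0.8  0.1  0.5] tilt [-0.004  -0.0001]
  turn total wz -0.3217 | dx,dy,dz [ 0.962 -2.458  0.278]
```

```bash
python3 -m pendant '[[0,0,0.3,0,0,0,1],[0,0,0.4,0,0,0,1],[0,0,0.35,0,0,0,1],[0,0,0.25,0,0,0,1],[0,0,0.08,0,0,0,1],[0,0,0,0,0,0,1],[0,0,0,0,0,0,1],[0,0,0,0,0,0,-0.5],[0,0,0,0,0,0,-0.5],[0,0,0,0,0,0,-0.5]]' 40
python3 -m pendant '[[0,0,0,0,0,0,-0.5],[0,0,0,0,0,0,-0.5],[0,0,-0.02,0,0,0,-0.5],[0.01,0,-0.01,0,0,0,-0.5],[0.01,0,0,0,0,0,-0.5],[0.008,0,0,0,0,0,-0.5],[0,0,0,0,0,0,-0.5],[0,0,0.01,0,0,0,-0.5],[0,0,0.015,0,0,0,-0.5],[0,0,0.005,0,0,0,-0.5]]'
```

```text
clock: 36.95
tool_pos: [0.5728, -0.0045, 0.0933]
tool_rot: [[-0.285, 0.958, 0.002], [0.958, 0.285, -0.0], [-0.001, 0.002, -1.0]]
contact_force: [-1.3, -0.3, 6.0]
width: 0.0634
grip_force: 45.3
clock: 37.95
tool_pos: [0.5711, -0.0018, 0.0933]
tool_rot: [[-0.286, 0.958, -0.0], [0.958, 0.286, -0.001], [-0.001, -0.001, -1.0]]
contact_force: [-5.7, -1.3, 14.7]
width: 0.0634
grip_force: 46.3
```

```bash
python3 -m pendant '[[0,0,-0.015,0,0,0,-0.5],[0,0,0,0,0,0,1],[0,0,0,0,0,0,1],[0,0,-0.05,0,0,0,1],[0,0,-0.3,0,0,0,1],[0,0,-0.45,0,0,0,1],[0,0,-0.45,0,0,0,1],[0,0,-0.15,0,0,0,1],[0,0,0,0,0,0,1],[0,0,0,0,0,0,1]]'
python3 after.py pics/w11.png
python3 -c "
from h import *
go(.412,-.216,.2,74.5)"
```

```text
clock: 38.95
tool_pos: [0.5703, -0.0023, 0.2326]
tool_rot: [[-0.285, 0.958, -0.001], [0.958, 0.285, -0.0], [-0.0, -0.001, -1.0]]
contact_force: [-0.3, -0.9, -0.6]
width: 0.0852
grip_force: 0.0
rim [[-63.4, -93.0], [64.6, 94.3]]
can 8059 0.1374 ((-24.192657470703125, 55.1716194152832), (63.560428619384766, 62.26629638671875), 0.1641404926776886) [[-54.9, 24.2], [4.9, 85.6]]
cup 1850 0.1446 ((-23.722679138183594, -2.4414615631103516), (64.0874252319336, 54.09865188598633), 0.2668025493621826) [[-55.7, -29.2], [8.1, 24.6]]
stap 8822 0.1028 ((34.52918243408203, 0.2894134521484375), (164.90286254882812, 30.485815048217773), 89.83493041992188) [[19.3, -81.0], [49.3, 82.6]]
t 39.1 p [ 0.5696 -0.0022  0.2313] pinch 16.6 q7 -0.08 w 0.0852 gf 0.0 F [-0.3 -0.6  0.3] tilt [-0.004  -0.0001]
  turn total wz -0.3217 | dx,dy,dz [ 0.947 -2.482  0.313]
```

```bash
python3 -m pendant '[[0,0,0,0,0,-0.0402,1],[0,0,0,0,0,-0.0402,1],[0,0,0,0,0,-0.0402,1],[0,0,0,0,0,-0.0402,1],[0,0,0,0,0,-0.0402,1],[0,0,0,0,0,-0.0402,1],[0,0,0,0,0,-0.0402,1],[0,0,0,0,0,-0.0402,1],[0,0,0,0,0,0,1],[0.13,-0.34,0,0,0,0,1]]'
python3 -m pendant '[[0.158,-0.413,0,0,0,0,1],[0.158,-0.413,0,0,0,0,1],[0.158,-0.413,0,0,0,0,1],[0.158,-0.413,0.1,0,0,0,1],[0.158,-0.413,0.1,0,0,0,1],[0.027,-0.077,0.1,0,0,0,1],[0,0,0,0,0,0,1],[0,0,0,0,0,0,1],[0,0,0,0,0,0,1],[0,0,0,0,0,0,1]]'
python3 seeobj.py .412 -.216 .120 74.5 .06
```

```text
clock: 40.1
tool_pos: [0.5516, -0.0264, 0.2332]
tool_rot: [[-0.965, 0.264, 0.003], [0.264, 0.965, 0.006], [-0.001, 0.006, -1.0]]
contact_force: [0.7, -0.2, 1.0]
width: 0.0853
grip_force: 0.0
clock: 41.1
tool_pos: [0.415, -0.2142, 0.2039]
tool_rot: [[-0.964, 0.265, 0.002], [0.265, 0.964, 0.0], [-0.002, 0.001, -1.0]]
contact_force: [0.8, 0.4, 0.0]
width: 0.0852
grip_force: 0.0
8396 [ 410.8 -216.2] [(53.1, 164.6), (66.2, 74.6)]
t 41.2 p [ 0.4145 -0.2147  0.2037] pinch 74.6 q7 1.24 w 0.0852 gf 0.0 F [0.1 1.1 0.2] tilt [ 0.0011 -0.0001]
  turn total wz 0.0006 | dx,dy,dz [ 0.031 -0.025  1.437]
```

```bash
python3 -m pendant '[[0.031,-0.017,0.2,0,0,0,1],[0,0,0.3,0,0,0,1],[0,0,0.35,0,0,0,1],[0,0,0.3,0,0,0,1],[0,0,0.22,0,0,0,1],[0,0,0.11,0,0,0,1],[0,0,0.04,0,0,0,1],[0,0,0,0,0,0,1],[0,0,0,0,0,0,-0.5],[0,0,0,0,0,0,-0.5]]' 60
python3 -m pendant '[[0,0,0,0,0,0,-0.5],[0,0,0,0,0,0,-0.5],[0,0,0,0,0,0,-0.5],[0,0,0,0,0,0,-0.5],[0,0,-0.1,0,0,0,-0.5],[0,0,-0.3,0,0,0,-0.5],[0,0,-0.45,0,0,0,-0.5],[0,0,-0.45,0,0,0,-0.5],[0,0,-0.2,0,0,0,-0.5],[0,0,0,0,0,0,-0.5]]'
python3 -c "
from chk import *
def w(x,y): return c+np.array([x*np.cos(a)-y*np.sin(a),x*np.sin(a)+y*np.cos(a)])/1000
p=w(-23.9+.8,-59.3);print(p);go(p[0],p[1],.092,16.6)"
```

```text
clock: 42.2
tool_pos: [0.4109, -0.2166, 0.0525]
tool_rot: [[-0.963, 0.268, 0.002], [0.268, 0.964, -0.001], [-0.002, -0.0, -1.0]]
contact_force: [-0.6, 0.2, 0.9]
width: 0.0655
grip_force: 66.2
clock: 43.2
tool_pos: [0.4113, -0.2173, 0.2041]
tool_rot: [[-0.963, 0.269, 0.005], [0.269, 0.963, -0.003], [-0.006, -0.002, -1.0]]
contact_force: [0.6, -0.5, -4.5]
width: 0.0656
grip_force: 69.3
[ 0.58780407 -0.05772793]
t 43.2 p [ 0.4113 -0.2173  0.2041] pinch 74.42 q7 1.23 w 0.0656 gf 69.3 F [ 0.6 -0.5 -4.5] tilt [ 0.005  -0.0035]
  turn total wz 0.3212 | dx,dy,dz [1.025 2.147 1.121]
```

```bash
python3 -m pendant '[[0,0,0,0,0,0.0402,-0.5],[0,0,0,0,0,0.0402,-0.5],[0,0,0,0,0,0.0402,-0.5],[0,0,0,0,0,0.0402,-0.5],[0,0,0,0,0,0.0402,-0.5],[0,0,0,0,0,0.0402,-0.5],[0,0,0,0,0,0.0402,-0.5],[0,0,0,0,0,0.0402,-0.5],[0,0,0,0,0,0,-0.5],[0.1,0.347,0,0,0,0,-0.5]]'
python3 -m pendant '[[0.17,0.36,0,0,0,0,-0.5],[0.17,0.36,0,0,0,0,-0.5],[0.17,0.36,0,0,0,0,-0.5],[0.17,0.36,0,0,0,0,-0.5],[0.17,0.36,0,0,0,0,-0.5],[0.05,0,0,0,0,0,-0.5],[0,0,0,0,0,0,-0.5],[0,0,0,0,0,0,-0.5],[0,0,0,0,0,0,-0.5],[0,0,0,0,0,0,-0.5]]'
cat > spk.py <<'E'
from chk import *
for i in range(2): o=arm.get_obs();im,d=arm.get_image('wrist')
W=cloud('wrist',d);t=tf(W);z=W[...,2];print('tcp',tf(np.array(o['tool_pos'])).round(1))
m=(z>.070)&(z<.081)&(abs(t[...,0])<75)&(abs(t[...,1])<105);print('rim',np.percentile(t[m],[.1,99.9],axis=0).round(1).tolist())
m=(z>.1415)&(z<.148)&(abs(t[...,0]+24)<40)&(abs(t[...,1]+2)<35);print('cup',m.sum(),np.percentile(t[m],[.3,50,99.7],axis=0).round(1).tolist(),cv2.minAreaRect(t[m].astype(np.float32)))
zt=o['tool_pos'][2]+.0675
m=(abs(z-zt)<.005)&(abs(t[...,0]+24)<28)&(abs(t[...,1]+60)<45);print('spk top',m.sum(),np.median(z[m]),np.percentile(t[m],[.5,50,99.5],axis=0).round(1).tolist())
for k0 in(.16,.18,.2,.22):
    k=(abs(z-k0)<.006)&(abs(t[...,0]+24)<25)&(abs(t[...,1]+33)<15)
    if k.sum()>20: print('spk +y face',k0,k.sum(),np.percentile(t[k][:,1],[10,50,90]).round(1), 'slope',np.polyfit(t[k][:,0],t[k][:,1],1).round(3))
save(im,'pics/w12.png')
E
python3 spk.py
```

```text
clock: 44.2
tool_pos: [0.4334, -0.1998, 0.1988]
tool_rot: [[-0.281, 0.96, -0.011], [0.96, 0.281, -0.001], [0.002, -0.011, -1.0]]
contact_force: [0.9, -0.7, -3.7]
width: 0.0654
grip_force: 69.4
clock: 45.2
tool_pos: [0.5862, -0.061, 0.201]
tool_rot: [[-0.284, 0.959, -0.001], [0.959, 0.284, -0.001], [-0.001, -0.001, -1.0]]
contact_force: [-1.0, -0.3, -3.7]
width: 0.0656
grip_force: 69.5
tcp [-25.2 -61.8]
rim [[-63.1, -92.3], [64.9, 85.0]]
cup 2657 [[-55.6, -29.2], [-22.4, 0.7], [8.3, 24.5]] ((-23.552799224853516, -2.4513378143310547), (64.16656494140625, 53.93102264404297), 0.16731978952884674)
spk top 26878 0.26970549198706184 [[-51.7, -72.9], [-24.2, -50.5], [3.6, -35.3]]
spk +y face 0.16 482 [-35.6 -35.5 -35.3] slope [ 2.0000e-03 -3.5407e+01]
spk +y face 0.18 609 [-35.4 -34.7 -34.5] slope [-4.00e-03 -3.49e+01]
spk +y face 0.2 935 [-35.5 -34.8 -34.5] slope [-1.0000e-03 -3.4891e+01]
spk +y face 0.22 1384 [-35.8 -35.5 -35.2] slope [ 2.0000e-03 -3.5474e+01]
```

View pics/w12.png

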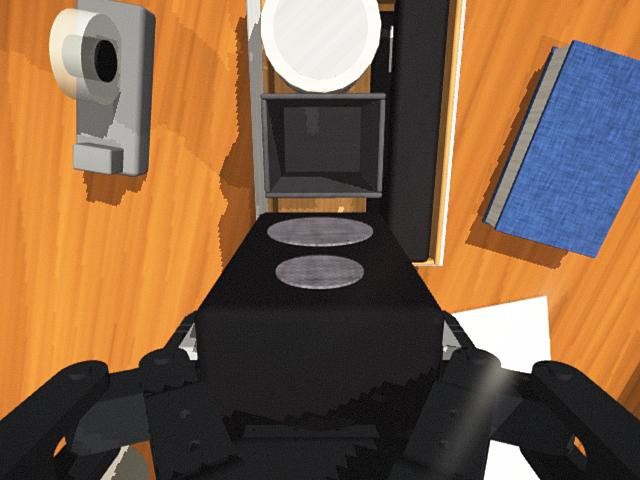

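```bash
python3 -m pendant '[[0.015,0.01,0,0,0,0,-0.5],[0.014,0.01,0,0,0,0,-0.5],[0,0,0,0,0,0,-0.5],[0,0,0,0,0,0,-0.5],[0,0,0,0,0,0,-0.5],[0,0,0,0,0,0,-0.5],[0,0,0,0,0,0,-0.5],[0,0,0,0,0,0,-0.5],[0,0,0,0,0,0,-0.5],[0,0,0,0,0,0,-0.5]]'
cat >> spk.py <<'E'
for k0 in(.16,.2,.24):
    k=(abs(z-k0)<.01)&(abs(t[...,0]+24)<45)&(abs(t[...,1]+33)<4)
    if k.sum()>20: print('face x',k0,k.sum(),np.percentile(t[k][:,0],[.5,99.5]).round(1))
E
python3 spk.py
```

```text
clock: 46.3
tool_pos: [0.5882, -0.056, 0.2013]
tool_rot: [[-0.286, 0.958, -0.0], [0.958, 0.286, -0.0], [-0.0, -0.0, -1.0]]
contact_force: [-0.3, 0.6, -3.7]
width: 0.0653
grip_force: 69.5
tcp [-22.2 -57.7]
rim [[-63.5, -92.4], [64.5, 89.0]]
cup 2569 [[-55.9, -29.8], [-24.5, -0.6], [8.0, 24.0]] ((-23.933090209960938, -2.961671829223633), (64.18286895751953, 54.109703063964844), 0.21506159007549286)
spk top 26837 0.26971121496060485 [[-51.6, -69.2], [-23.6, -46.7], [3.7, -31.5]]
spk +y face 0.16 481 [-31.8 -31.6 -31.4] slope [ 4.000e-03 -3.153e+01]
spk +y face 0.18 605 [-31.6 -30.9 -30.7] slope [ 8.0000e-03 -3.0792e+01]
spk +y face 0.2 943 [-31.7 -30.9 -30.7] slope [ 8.0000e-03 -3.0851e+01]
spk +y face 0.22 1374 [-32.  -31.8 -31.5] slope [ 4.0000e-03 -3.1644e+01]
face x 0.16 793 [-53.9   8.7]
face x 0.2 1976 [-53.9   8.8]
face x 0.24 4097 [-54.1   8.6]
```

```bash
python3 -m pendant '[[-0.012,-0.014,0,0,0,0,-0.5],[0,0,0,0,0,0,-0.5],[0,0,0,0,0,0,-0.5],[0,0,0.03,0,0,0,-0.5],[0,0,0.07,0,0,0,-0.5],[0,0,0.1,0,0,0,-0.5],[0,0,0.1,0,0,0,-0.5],[0,0,0.1,0,0,0,-0.5],[0,0,0.1,0,0,0,-0.5],[0,0,0,0,0,0,-0.5]]'
python3 -c "
from chk import *
o=arm.get_obs();print(tf(np.array(o['tool_pos'])),o['contact_force'])"
```

```text
clock: 47.4
tool_pos: [0.5858, -0.0576, 0.1493]
tool_rot: [[-0.286, 0.958, -0.004], [0.958, 0.286, 0.0], [0.001, -0.004, -1.0]]
contact_force: [0.2, 0.4, -4.7]
width: 0.0652
grip_force: 69.5
[-24.99185161 -58.60638263] [ 0.20212006  0.36120826 -4.68746477]
```

```bash
python3 -m pendant '[[0,0,0,0,0,0,-0.5],[0,0,0.06,0,0,0,-0.5],[0,0,0.08,0,0,0,-0.5],[0,0,0.08,0,0,0,-0.5],[0,0,0.08,0,0,0,-0.5],[0,0,0.08,0,0,0,-0.5],[0,0,0.05,0,0,0,-0.5],[0,0,0.03,0,0,0,-0.5],[0,0,0,0,0,0,-0.5],[0,0,0,0,0,0,-0.5]]'
python3 -c "
from chk import *
o=arm.get_obs();print(tf(np.array(o['tool_pos'])),o['contact_force'])"
```

```text
clock: 48.4
tool_pos: [0.5875, -0.0574, 0.1054]
tool_rot: [[-0.286, 0.958, 0.0], [0.958, 0.286, 0.0], [-0.0, 0.0, -1.0]]
contact_force: [0.1, -0.2, -4.2]
width: 0.0654
grip_force: 69.6
[-23.29066149 -58.8977778 ] [ 0.1130171  -0.19001244 -4.20225946]
```

Clean; now the last 13 mm.

```bash
python3 -m pendant '[[0,0,0.03,0,0,0,-0.5],[0,0,0.03,0,0,0,-0.5],[0,0,0.02,0,0,0,-0.5],[0,0,0.015,0,0,0,-0.5],[0,0,0.01,0,0,0,-0.5],[0,0,0.01,0,0,0,-0.5],[0,0,0.007,0,0,0,-0.5],[0,0,0.005,0,0,0,-0.5],[0,0,0,0,0,0,-0.5],[0,0,0,0,0,0,-0.5]]'
```

```text
clock: 49.4
tool_pos: [0.5873, -0.0575, 0.0926]
tool_rot: [[-0.286, 0.958, 0.0], [0.958, 0.286, -0.0], [-0.0, 0.0, -1.0]]
contact_force: [0.1, 0.3, -3.8]
width: 0.0652
grip_force: 69.8
```

```bash
python3 -m pendant '[[0,0,0.006,0,0,0,-0.5],[0,0,0.006,0,0,0,-0.5],[0,0,0.005,0,0,0,-0.5],[0,0,0.004,0,0,0,-0.5],[0,0,0,0,0,0,-0.5],[0,0,0,0,0,0,-0.5],[0,0,0,0,0,0,-0.5],[0,0,0,0,0,0,-0.5],[0,0,0,0,0,0,-0.5],[0,0,0,0,0,0,-0.5]]'
```

```text
clock: 50.4
tool_pos: [0.5874, -0.0574, 0.0925]
tool_rot: [[-0.286, 0.958, 0.0], [0.958, 0.286, -0.001], [-0.001, -0.0, -1.0]]
contact_force: [-3.5, 0.6, 11.2]
width: 0.0655
grip_force: 71.5
```

```bash
python3 -m pendant '[[0,0,-0.012,0,0,0,-0.5],[0,0,0,0,0,0,1],[0,0,0,0,0,0,1],[0,0,-0.05,0,0,0,1],[0,0,-0.3,0,0,0,1],[0,0,-0.45,0,0,0,1],[0,0,-0.45,0,0,0,1],[0,0,-0.15,0,0,0,1],[0,0,0,0,0,0,1],[0,0,0,0,0,0,1]]'
python3 after.py pics/w13.png
python3 -c "
from h import *
go(.3974,.207,.1,16.6)"
```

```text
clock: 51.4
tool_pos: [0.5865, -0.0578, 0.2309]
tool_rot: [[-0.285, 0.958, -0.001], [0.958, 0.285, -0.0], [0.0, -0.001, -1.0]]
contact_force: [0.5, 0.5, 0.3]
width: 0.0852
grip_force: 0.0
rim [[-63.4, -93.4], [64.7, 94.6]]
can 9014 0.1374 ((-25.363887786865234, 52.07456970214844), (54.45852279663086, 61.30841064453125), 89.88689422607422) [[-55.0, 25.5], [4.4, 79.0]]
cup 2359 0.1447 ((-23.839990615844727, -4.889348983764648), (64.11283874511719, 57.75985336303711), 0.12709414958953857) [[-55.8, -33.3], [8.1, 23.9]]
spk 9271 0.1608 ((-23.634292602539062, -59.216583251953125), (66.05842590332031, 53.71480178833008), 0.11964786797761917) [[-56.3, -85.5], [9.1, -32.6]]
stap 10517 0.1028 ((34.35697937011719, -0.25212860107421875), (165.76718139648438, 30.50533676147461), 89.75495910644531) [[19.3, -81.6], [49.3, 82.1]]
t 51.55 p [ 0.5858 -0.0577  0.2296] pinch 16.6 q7 -0.0 w 0.0856 gf 0.0 F [0.2 0.3 0.8] tilt [-0.0039  0.0003]
  turn total wz -0.0 | dx,dy,dz [ 3.075 -1.049  1.296]
```

View pics/w13.png

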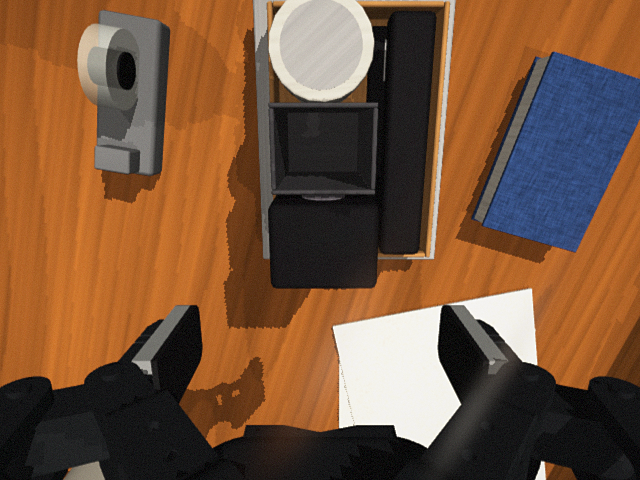

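```bash
python3 -m pendant '[[0.384,-0.131,0,0,0,0,-1],[0.384,-0.131,0,0,0,0,-1],[0.384,-0.131,0,0,0,0,-1],[0.384,-0.131,0,0,0,0,-1],[0.384,-0.131,0,0,0,0,-1],[0.384,-0.131,0.2,0,0,0,-1],[0.384,-0.131,0.3,0,0,0,-1],[0.384,-0.131,0.35,0,0,0,-1],[0,0,0.35,0,0,0,-1],[0,0,0.3,0,0,0,-1]]'
python3 -m pendant '[[0,0,0.2,0,0,0,-1],[0,0,0,0,0,0,-1],[0,0,0,0,0,0,-1],[0,0,0,0,0,0,-1],[0,0,0,0,0,0,-1],[0,0,0,0,0,0,-1],[0,0,0,0,0,0,-1],[0,0,0,0,0,0,-1],[0,0,0,0,0,0,-1],[0,0,0,0,0,0,-1]]'
python3 tips.py; python3 -c "
from h import *
go(.3974,.207,.014,16.6)"
```

```text
clock: 52.55
tool_pos: [0.3987, 0.2053, 0.082]
tool_rot: [[-0.289, 0.957, -0.003], [0.957, 0.289, -0.001], [0.0, -0.003, -1.0]]
contact_force: [0.8, -0.4, -0.5]
width: 0.0
grip_force: 0.0
clock: 53.55
tool_pos: [0.4009, 0.2045, 0.0644]
tool_rot: [[-0.286, 0.958, 0.0], [0.958, 0.286, 0.0], [-0.0, 0.0, -1.0]]
contact_force: [-0.5, 0.8, 0.3]
width: -0.0
grip_force: 0.0
53.55 [0.4009 0.2045 0.0644] w -1.4892076319029322e-05 [-0.48990897  0.75167886  0.32356382]
-1 2287 zmax pct [-29.  -24.6 -22.4 -21. ] inner y at tip [[9.0, -7.0, -25.0], [12.0, -4.0, -24.0], [12.0, -1.0, -22.0]]
1 1871 zmax pct [-28.2 -24.5 -22.2 -21.4] inner y at tip [[7.0, 0.0, -24.0], [12.0, 3.0, -23.0], [12.0, 7.0, -22.0]]
t 53.6 p [0.4009 0.2044 0.0643] pinch 16.59 q7 -0.91 w -0.0001 gf 0.0 F [ 0.  -0.2 -0.1] tilt [-0.0001 -0.    ]
  turn total wz -0.0 | dx,dy,dz [ 0.034 -0.026  0.503]
```

```bash
python3 -m pendant '[[0.03,-0.02,0.1,0,0,0,-1],[0,0,0.15,0,0,0,-1],[0,0,0.12,0,0,0,-1],[0,0,0.06,0,0,0,-1],[0,0,0.02,0,0,0,-1],[0,0,0.01,0,0,0,-1],[0,0,0.01,0,0,0,-1],[0,0,0,0,0,0,-1],[0,0,0,0,0,0,-1],[0,0,0,0,0,0,-1]]'
```

```text
clock: 54.6
tool_pos: [0.3983, 0.2068, 0.0175]
tool_rot: [[-0.285, 0.958, 0.0], [0.958, 0.285, 0.0], [0.0, 0.0, -1.0]]
contact_force: [-0.1, 0.7, -0.1]
width: -0.0001
grip_force: 0.0
```

```bash
python3 -m pendant '[[0,0,0.007,0,0,0,-1],[0,0,0.007,0,0,0,-1],[0,0,0.006,0,0,0,-1],[0,0,0.005,0,0,0,-1],[0,0,0.005,0,0,0,-1],[0,0,0.005,0,0,0,-1],[0,0,0,0,0,0,-1],[0,0,0,0,0,0,-1],[0,0,0,0,0,0,-1],[0,0,0,0,0,0,-1]]'
```

```text
clock: 55.6
tool_pos: [0.3981, 0.2068, 0.0138]
tool_rot: [[-0.285, 0.958, 0.0], [0.958, 0.285, 0.0], [0.0, 0.0, -1.0]]
contact_force: [0.1, -0.4, -0.1]
width: -0.0002
grip_force: 0.0
```

```bash
python3 -m pendant '[[0,0,0.007,0,0,0,-1],[0,0,0.006,0,0,0,-1],[0,0,0.006,0,0,0,-1],[0,0,0.006,0,0,0,-1],[0,0,0.005,0,0,0,-1],[0,0,0,0,0,0,-1],[0,0,0,0,0,0,-1],[0,0,0,0,0,0,-1],[0,0,0,0,0,0,-1],[0,0,0,0,0,0,-1]]'
```

```text
clock: 56.6
tool_pos: [0.3981, 0.2068, 0.0109]
tool_rot: [[-0.286, 0.958, 0.0], [0.958, 0.286, 0.0], [-0.0, 0.0, -1.0]]
contact_force: [-1.0, -0.4, 4.1]
width: 0.0003
grip_force: 2.2
```

```bash
python3 -m pendant '[[0,0,0.005,0,0,0,-1],[0,0,0.005,0,0,0,-1],[0,0,0.004,0,0,0,-1],[0,0,0,0,0,0,-1],[0,0,0,0,0,0,-1],[0,0,0,0,0,0,-1],[0,0,0,0,0,0,-1],[0,0,0,0,0,0,-1],[0,0,0,0,0,0,-1],[0,0,0,0,0,0,-1]]'
```

```text
clock: 57.6
tool_pos: [0.3981, 0.2068, 0.0105]
tool_rot: [[-0.286, 0.958, 0.001], [0.958, 0.286, -0.0], [-0.001, 0.001, -1.0]]
contact_force: [-1.5, -1.7, 20.4]
width: -0.0001
grip_force: 9.9
```

Pressed at 20 N for over half a second. Retreat, check, and hand in.

```bash
python3 -m pendant '[[0,0,-0.1,0,0,0,-1],[0,0,-0.3,0,0,0,-1],[0,0,-0.45,0,0,0,-1],[0,0,-0.45,0,0,0,-1],[0,0,-0.3,0,0,0,-1],[0,0,-0.1,0,0,0,-1],[0,0,0,0,0,0,-1],[0,0,0,0,0,0,-1],[0,0,0,0,0,0,-1],[0,0,0,0,0,0,-1]]'
python3 -c "
from chk import *
im,d=arm.get_image('top');save(im,'pics/end.png');W=cloud('top',d);z=W[...,2];t=tf(W)
dsp=im[285:300,200:245].reshape(-1,3).mean(0);print('display',dsp)
m=(z>.154)&(z<.166)&(abs(t[...,0]+24)<40)&(abs(t[...,1]+60)<40);print(m.sum(),cv2.minAreaRect(t[m].astype(np.float32)))
out=cv2.resize(im[160:340,90:400],None,fx=2,fy=2);save(out,'pics/end.png')"
```

```text
clock: 58.6
tool_pos: [0.3972, 0.2063, 0.178]
tool_rot: [[-0.286, 0.958, -0.003], [0.958, 0.286, -0.001], [-0.0, -0.003, -1.0]]
contact_force: [-0.7, -0.2, -0.4]
width: -0.0002
grip_force: 0.0
display [ 87.90518519 145.8637037  106.18814815]
953 ((-24.290298461914062, -60.278411865234375), (65.99685668945312, 54.187522888183594), 0.43777233362197876)
```

View pics/end.png

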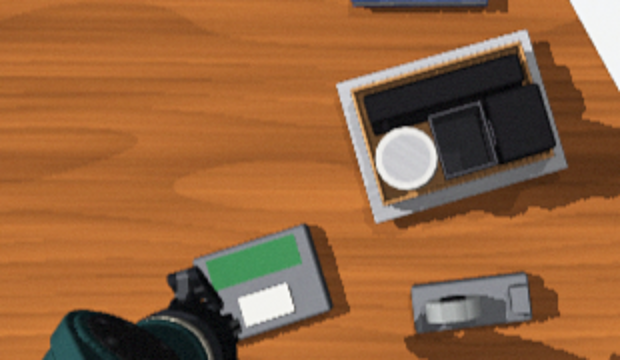

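```bash
python3 -c "
from plant import arm
print(arm.job_done())"
```

```text
the job is handed in; nothing more can be done
None
```

I packed the stapler, canister, pen cup and loudspeaker upright and flat in the tray. I then pressed the key to about 20 N for over half a second, though I saw no separate sign that it registered, and handed the job in at about 58.7 s; the bystanders were not touched.

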